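# Core out, label roll on, grips scooped into the tray, dispenser set

### The arm

A 7-joint arm with a two-finger parallel gripper is mounted at the origin on the work surface. World frame = base frame: x ahead of the robot, y to its left, z up, the work surface at z = 0. Lengths are in m, angles in rad, forces in N, time in s.
With the tool pointing down it reaches from about 0.425 to 0.825 m from the base axis. Payload 3.6 kg.
Tool frame: the origin (TCP) lies where the fingers leave the gripper's body, on its centre line; the fingertips stand 73 mm ahead of it and the grasp point (between the pads) lies 54 mm ahead of it; x points along the fingers, y is the direction in which the jaws open and shut, and the axes are right-handed (so a half turn about x gives the same grasp; the last joint's range is limited). The gripper opens to 85 mm and grips with 20 to 120 N. Pads are 22 mm wide; open, the fingers measure 114 mm over their backs; the gripper's body (76 mm by 85 mm) begins 54 mm behind the grasp point. The pads swing forward as they close: fully open they stand 13 mm farther back than shut.
Start: joints at [1.222, 0.615, -0.013, 1.423, 0.008, 1.103, -0.04], TCP at [0.206, -0.616, 0.304] pointing down, gripper open.
Joint ranges: [-3.12, 3.12], [-0.3, 2.06], [-1.34, 1.32], [0.26, 2.42], [-1.36, 4.5], [0.01, 1.98], [-2.84, 2.84]. Speed limits (rad/s): [2.79, 2.79, 3.14, 3.14, 3.14, 3.14, 3.14].

### API

Orientations are given as a unit quaternion [x, y, z, w].
In Python, from station import arm, snapshot, camera_info, ticket gives the robot as it stands. Calls block until the motion is done:
- arm.movep(position, orientation): joint-space move of the TCP to a pose.
- arm.line_to(position, velocity=0.15, ori=None): straight line of the TCP; ori=None keeps the orientation; velocity is the mean speed in m/s.
- arm.move_j(angles): joint-space move.
- arm.move_gripper(opening, effort=None): opening from 0.0 (shut) to 1.0 (fully open); effort is the grip in N (None keeps the last); returns when the fingers have stopped.
- arm.pause(seconds).
- arm.ik(position, orientation): joint angles nearest the present ones, or None.
- snapshot(name): name is "scene" or "top" or "wrist"; returns the picture (480x640x3 uint8, blue, green, red); there is no depth.
- camera_info(name): a dict with "fx", "fy", "cx", "cy" (pixels), "R" (3x3) and "t" (3): a world point X has camera coordinates R X + t; the wrist camera has in their place "T_tool_cam" (4x4, takes a point from camera to tool coordinates, whose origin is the TCP and whose axes are the tool frame's). Camera axes: x right, y down, z forward; pixel columns grow to the right and rows downward; lengths in m; the calibration is good to about 2 mm. The wrist camera is an equidistant fisheye: a pixel r from the principal point sees the ray r / f radians off the axis. A picture is of the moment at which its call begins: read the wrist's pose just before it. camera_info takes no time and is no camera call.
A pose or a line that the arm cannot do raises arm.MotionError and nothing moves.
- ticket.finish_job(): hands the job in, once; it reports no verdict.
Readings, each from a call of its own:
- arm.read_time(): time.
- arm.read_joint_positions(): joint angles.
- arm.read_dq(): joint speeds.
- arm.read_effort(): joint torques, N m.
- arm.read_tool_pos(): TCP position.
- arm.read_eef_rot(): TCP orientation.
- arm.read_ft_force(): force on the tool from outside, world axes, zero at the start.
- arm.read_wrist_torque(): the same for the moment, N m.
- arm.read_opening(): opening from 0.0 (shut) to 1.0 (fully open).
Only numpy, scipy, OpenCV 4.12 (cv2) and the standard library are available. Lean on these libraries where they do the work, as an engineer would, in place of code of your own. Each camera call takes 0.05 s, during which the arm holds its last target.

### The job

Get this packing place going. First lift the empty cardboard core off the label dispenser's upright spindle into the red scrap bin and put the white label roll on the spindle, all the way down; then scoop all the purple grips (four to six) out of the blue trough and tip them into the white tray, using the scoop only and not touching the grips with the gripper. Last, when all the grips are in the tray, turn the dispenser's dial until its red pointer is on the green mark; leave the scoop standing on its yellow pad, pan flat down, and do not disturb the bottle and the jar.

Things in the scene. Friction and masses are not known exactly. Their poses are not given: they have to be found in the camera images.
- roll: white paper label roll, a plain tube standing on end: outer diameter 64, bore 34, height 50; about 150 g. Origin at the centre of its underside, z along its axis (up).
- core: empty brown cardboard core, a tube standing on the spindle at the start: outer diameter 44, bore 34, height 50, 30 g. Origin at the centre of its underside, z along its axis.
- bin: red open scrap bin, fixed, outside 100 x 100 x 45 high, walls and floor 5 thick; origin at the centre of its underside
- dispenser: label dispenser, fixed: a grey base plate 220 x 130 x 22 (x, y, z) with, on its end nearer the robot, a white control box 90 x 130 (x from -110 to -20) whose top is 60 above the table; dial axis at x = -65, spindle axis at x = 50. Origin at the centre of its underside, z up.
- spindle_seat (a point): centre of the top face of the aluminium disc (72 diameter, top 28 above the table) on which the roll must rest; a steel spindle, 24 diameter with a tapered tip, stands 42 above this point. Axes as the dispenser's.
- dial (a joint): angle (rad) of the dispenser's dial, 0 to 4.0; grows as the dial is turned clockwise seen from above. It starts at 0.1 to 0.7; the green mark is at 2.0. It stays where it is left (friction about 0.04 Nm). White scale lines every 0.5 rad.
- dial_grip (a point): on the dial's axis, 24 above the dial's underside (86 above the table), the height to grip: the grip is a black upright bar 50 long, 14 wide, its top 8 above this point and its foot 16 below (on a grey disc 50 diameter). This frame turns with the dial; the bar lies along its x axis, the red pointer end towards its -x.
- dial_pointer (a point): top of the bar's red pointer end, 25 from the dial's axis
- dial_mark (a point): middle of the green mark on the scale, on the box's top, 36 from the dial's axis
- scoop: aluminium scoop, about 130 g. Origin: centre of the pan's underside; x towards the open lip, z up. Pan outside 106 x 124 (x, y), floor 2 thick, side walls 36 high, back wall (x = -53) 46 high. Orange straight handle, section 28 (x) by 18 (y), 105 long, rises from the back wall at x = -52, z = 40, leaning back 0.35 rad (top towards -x); flat sides face +-y.
- scoop_grip (a point): middle of the handle's cross-section 70 up along it from its foot, at x = -76, z = 106 in the scoop's frame: a good place to pinch across the 18 width; 35 of handle remain above it. Same axes as the scoop.
- scoop_lip (a point): middle of the lip's front edge, at x = 53, z = 0 in the scoop's frame
- pad: yellow pad with a black edge, 160 x 150 x 3 (x, y, z), fixed; origin at the centre of its underside
- trough: blue trough, fixed. Inside, the grey floor (5 above the table) is 240 long (x from -130 to 110) and 150 wide (y +-75). Side walls 5 thick, 55 high; near wall at x = -130 to -135, 25 high; at the far end the floor rises in a plain ramp at 60 deg from x = 110, 48 high. Origin at table level, on the centre line 110 before the ramp's foot; x towards the ramp.
- trough_end (a point): middle of the line where the trough's floor meets the ramp, on the floor's top
- tray: white open tray, fixed, outside 155 x 155 x 50 high, walls and floor 5 thick; origin at the centre of its underside, z up
- bottle: white squeeze bottle, diameter 52, 120 high, a bystander; origin at the centre of its underside
- jar: amber jar, diameter 60, 70 high, a bystander; origin at the centre of its underside
- grip0: purple plastic grip, a round-ended bar 56 long and 32 in diameter, 30 g; ribbed, so it rolls, but not far; it slides off a pan tipped 40 deg or more. Origin at its centre, x along its length. May be absent.
- grip1: purple plastic grip, a round-ended bar 56 long and 32 in diameter, 30 g; ribbed, so it rolls, but not far; it slides off a pan tipped 40 deg or more. Origin at its centre, x along its length. May be absent.
- grip2: purple plastic grip, a round-ended bar 56 long and 32 in diameter, 30 g; ribbed, so it rolls, but not far; it slides off a pan tipped 40 deg or more. Origin at its centre, x along its length. May be absent.
- grip3: purple plastic grip, a round-ended bar 56 long and 32 in diameter, 30 g; ribbed, so it rolls, but not far; it slides off a pan tipped 40 deg or more. Origin at its centre, x along its length. May be absent.
- grip4: purple plastic grip, a round-ended bar 56 long and 32 in diameter, 30 g; ribbed, so it rolls, but not far; it slides off a pan tipped 40 deg or more. Origin at its centre, x along its length. May be absent.
- grip5: purple plastic grip, a round-ended bar 56 long and 32 in diameter, 30 g; ribbed, so it rolls, but not far; it slides off a pan tipped 40 deg or more. Origin at its centre, x along its length. May be absent.
There are look-alikes about, which are no part of the job. Of the things like the core, leave any that is black; of the rest the smaller one is meant.

How it is judged:
By the outcome, as a careful person would: the job done as asked, in the order asked, and still so for the second after the job is handed in, with the robot touching nothing.
Of grip0, grip1, grip2, grip3, grip4, grip5 only 4 to 6 are there at a start; the rules pass over those that are not, and their reading is None.
At some moment in a run one of roll, scoop may be knocked a few centimetres aside while the robot is not near it.
It also fails if it takes over 200 s, if anything falls off the work surface, if the arm or the gripper's body presses on something with over 40 N, if the wrist force passes 120 N, or if a joint passes its speed limit or range.

## Working session

There is one attempt and no reset: what is moved stays moved. The work goes in short steps, each a Python script; the robot and the scene stay as the last script left them, time stands still between calls to the robot, and variables do not carry over. Pictures are saved under pics/ and viewed, and the job is handed in when it is done.

```bash
ls; mkdir -p pics
python3 - <<'E'
from station import arm, snapshot, camera_info
import cv2
for n in ["scene","top","wrist"]:
    cv2.imwrite(f"pics/{n}0.png",snapshot(n)); print(n,camera_info(n))
print(arm.read_time(),arm.read_tool_pos(),arm.read_eef_rot())
E
```

```text
pics
scene {'fx': 496.919384439475, 'fy': 496.919384439475, 'cx': 303.157508916714, 'cy': 242.31174717868262, 'R': array([[ 0.46097306,  0.88738378, -0.00733907],
       [ 0.55416222, -0.29431276, -0.77864256],
       [-0.69311476,  0.35486621, -0.62742482]]), 't': array([-0.31900345, -0.20373838,  1.55529296])}
top {'fx': 440.4393802046132, 'fy': 440.4393802046132, 'cx': 319.97265981756703, 'cy': 249.506198339918, 'R': array([[ 0.02414831, -0.99961174,  0.01390067],
       [-0.98475137, -0.02618097, -0.1719863 ],
       [ 0.17228346, -0.00953552, -0.98500126]]), 't': array([0.0761815 , 0.54307534, 1.00300209])}
wrist {'fx': 371.64829954431775, 'fy': 371.64829954431775, 'cx': 322.3437439942094, 'cy': 239.2668984006503, 'T_tool_cam': array([[ 1.34147698e-04, -2.87728320e-01,  9.57712063e-01,
        -7.08255860e-02],
       [ 9.99999376e-01,  1.10050727e-03,  1.90557791e-04,
        -5.76765348e-04],
       [-1.10879797e-03,  9.57711440e-01,  2.87728289e-01,
        -7.33309071e-02],
       [ 0.00000000e+00,  0.00000000e+00,  0.00000000e+00,
         1.00000000e+00]])}
0.15 [ 0.20607273 -0.61601596  0.30300868] [-0.69780017 -0.11431514  0.69802844 -0.11297459]
```

View pics/scene0.png

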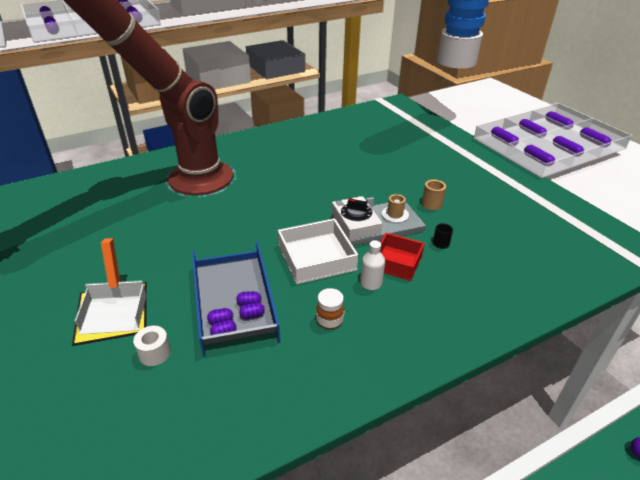

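View pics/top0.png

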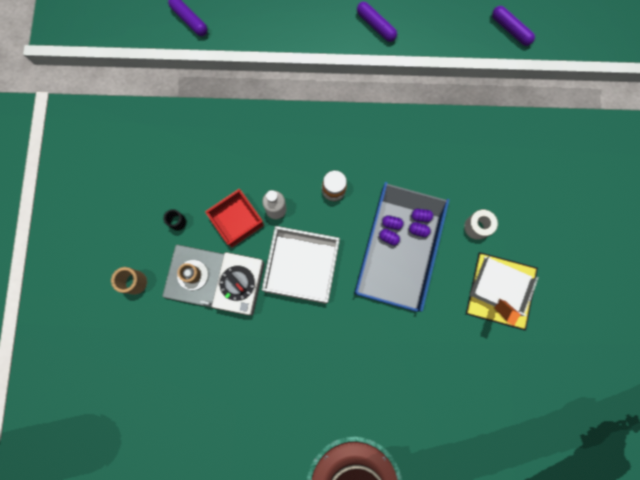

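View pics/wrist0.png

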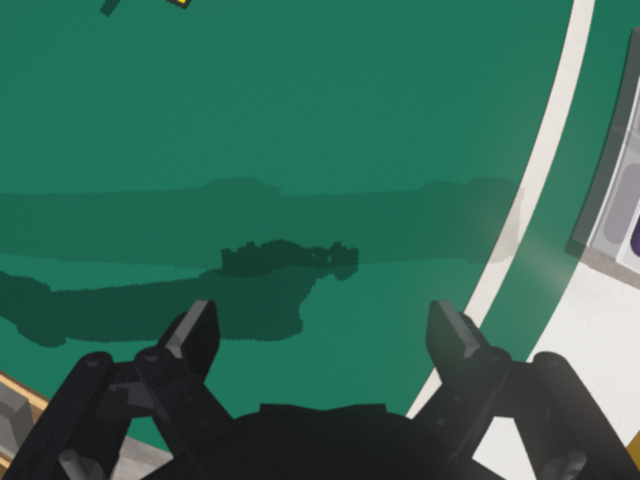

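```bash
cat > h.py <<'E'
from station import arm, snapshot, camera_info
import numpy as np, cv2
from scipy.spatial.transform import Rotation as Rn
def ray(name,uv,z):
    c=camera_info(name); d=np.array([(uv[0]-c['cx'])/c['fx'],(uv[1]-c['cy'])/c['fy'],1.])
    R=c['R'];o=-R.T@c['t'];d=R.T@d
    return o+d*(z-o[2])/d[2]
def proj(name,X):
    c=camera_info(name);p=c['R']@np.asarray(X,float)+c['t']
    return np.array([c['fx']*p[0]/p[2]+c['cx'],c['fy']*p[1]/p[2]+c['cy']])
def crop(img,x0,y0,x1,y1,f,fn):
    cv2.imwrite(fn,cv2.resize(img[y0:y1,x0:x1],None,fx=f,fy=f,interpolation=cv2.INTER_CUBIC))
E
python3 - <<'E'
from h import *
t=cv2.imread('pics/top0.png')
crop(t,100,180,350,320,3.2,'pics/c1.png')
crop(t,340,160,560,340,3.3,'pics/c2.png')
s=cv2.imread('pics/scene0.png')
crop(s,320,160,470,290,5,'pics/c3.png')
E
```

```text
(no output)
```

View pics/c1.png

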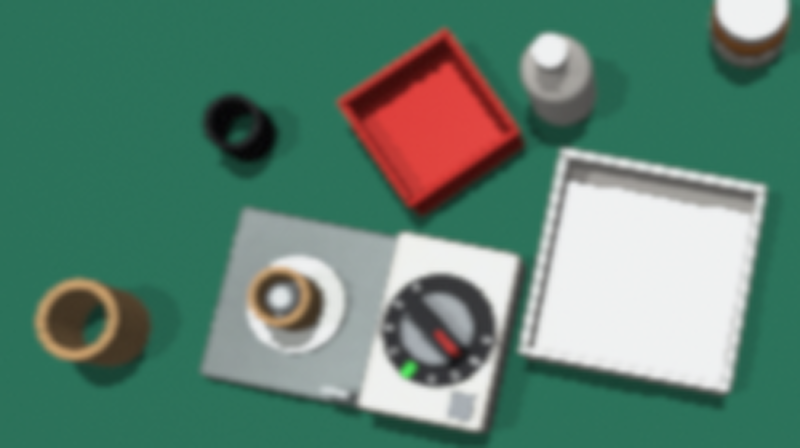

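View pics/c2.png

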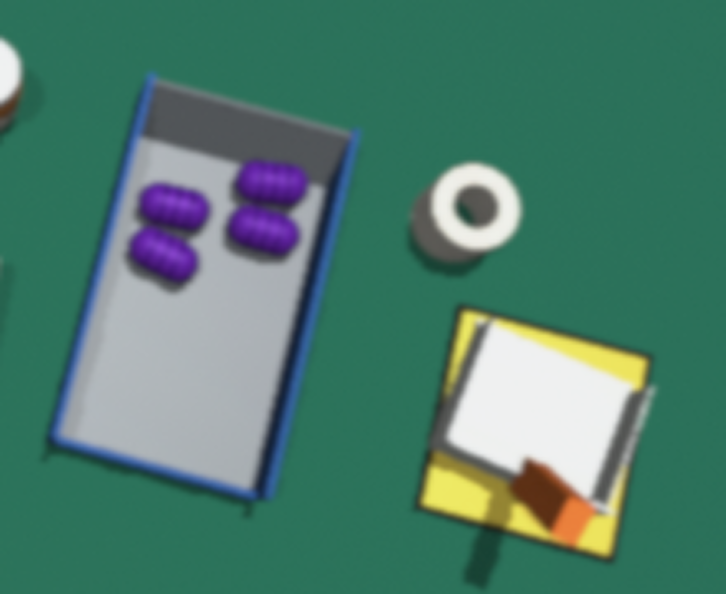

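View pics/c3.png

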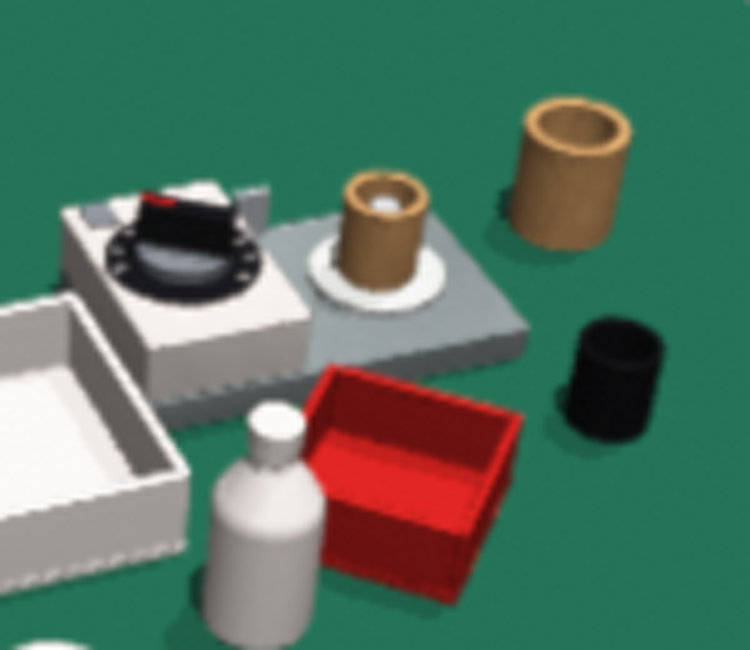

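```bash
cat > fit0.py <<'E'
from h import *
from scipy.optimize import least_squares
def w(pts,off,f): return [((p[0]+.5)/f-.5+off[0],(p[1]+.5)/f-.5+off[1]) for p in pts]
def fit(name,obj,pix,x0):
    obj=np.array(obj,float)
    def res(q):
        c,s=np.cos(q[2]),np.sin(q[2])
        return np.concatenate([proj(name,[q[0]+c*o[0]-s*o[1],q[1]+s*o[0]+c*o[1],o[2]])-p for o,p in zip(obj,pix)])
    r=least_squares(res,x0); return r.x,np.abs(r.fun).max()
c1=lambda p:w(p,(100,180),3.2)
c2=lambda p:w(p,(340,160),3.3)
def go():
    d=fit('top',[(-.02,-.065,.06),(-.02,.065,.06),(-.11,-.065,.06),(-.11,.065,.06),(.11,-.065,.022),(.11,.065,.022)],c1([(400,233),(360,408),(522,255),(487,432),(243,208),(200,373)]),[.5,.3,1.5]);print('disp',d)
    D=d[0];R=np.array([[np.cos(D[2]),-np.sin(D[2])],[np.sin(D[2]),np.cos(D[2])]])
    print('spindle',D[:2]+R@[.05,0],'dial',D[:2]+R@[-.065,0])
    print('core top ring', ray('top',c1([(279,297)])[0],.078), 'disc',ray('top',c1([(295,303)])[0],.028))
    print('tray',fit('top',[(.0775,.0775,.05),(.0775,-.0775,.05),(-.0775,-.0775,.05),(-.0775,.0775,.05)],c1([(562,148),(767,185),(730,392),(521,354)]),[.5,.1,0]))
    print('bin',fit('top',[(.05,.05,.045),(-.05,.05,.045),(-.05,-.05,.045),(.05,-.05,.045)],c1([(447,29),(338,102),(413,205),(524,142)]),[.6,.2,-.5]))
    print('trough',fit('top',[(-.135,.08,.055),(-.135,-.08,.055),(.1377,.08,.055),(.1377,-.08,.055)],c2([(52,437),(268,497),(150,75),(357,132)]),[.6,-.1,0]))
    print('pad',fit('top',[(.08,.075,.003),(.08,-.075,.003),(-.08,-.075,.003),(-.08,.075,.003)],c2([(463,305),(652,355),(612,558),(418,507)]),[.6,-.3,0]))
    print('roll',ray('top',c2([(475,207)])[0],.05))
    print('jar',ray('top',c1([(750,12)])[0],.07),'bottle',ray('top',c1([(550,50)])[0],.12))
    print('bigcore',ray('top',c1([(77,320)])[0],.06),'black',ray('top',c1([(233,122)])[0],.045))
    for g in [(174,208),(165,255),(272,183),(262,231)]: print('grip',ray('top',c2([g])[0],.021))
if __name__=='__main__': go()
E
python3 fit0.py
```

```text
disp (array([0.46587167, 0.34259965, 1.40425568]), np.float64(1.1618372827113888))
spindle [0.47416026 0.39190785] dial [0.4550965  0.27849898]
core top ring [0.47426796 0.39238578 0.078     ] disc [0.47576351 0.39472436 0.028     ]
tray (array([ 0.50556215,  0.1333173 , -0.1541401 ]), np.float64(0.3325353198486596))
bin (array([ 0.61568355,  0.298559  , -0.94366592]), np.float64(1.920699150553986))
trough (array([ 0.55449865, -0.10529122, -0.25263053]), np.float64(1.1351386855438363))
pad (array([ 0.45973585, -0.36067555, -0.2441026 ]), np.float64(1.2666222371402682))
roll [ 0.61729931 -0.30322467  0.05      ]
jar [0.6982496  0.06040368 0.07      ] bottle [0.64949651 0.203021   0.12      ]
bigcore [0.45589288 0.54152172 0.06      ] black [0.60924432 0.44648157 0.045     ]
grip [ 0.61753525 -0.08776423  0.021     ]
grip [ 0.58139199 -0.08089224  0.021     ]
grip [ 0.63888095 -0.16175701  0.021     ]
grip [ 0.60168271 -0.1536668   0.021     ]
```

```bash
cat >> h.py <<'E'
def quat(x,y):
    x=np.array(x,float);x/=np.linalg.norm(x);y=np.array(y,float);y-=x*(x@y);y/=np.linalg.norm(y)
    return Rn.from_matrix(np.stack([x,y,np.cross(x,y)],1)).as_quat()
def down(a): return quat([0,0,-1],[np.cos(a),np.sin(a),0])
def bestdown(p,a):
    q0=np.array(arm.read_joint_positions());b=None
    for k in (0,np.pi):
        j=arm.ik(list(p),list(down(a+k)))
        if j is not None:
            c=np.abs(np.array(j)-q0).max()
            if b is None or c<b[0]: b=(c,down(a+k),j)
    return b
def wproj(X,pos,rot,ci):
    R=Rn.from_quat(rot).as_matrix();T=np.array(ci['T_tool_cam'])
    p=T[:3,:3].T@(R.T@(np.asarray(X,float)-pos)-T[:3,3])
    th=np.arctan2(np.hypot(p[0],p[1]),p[2]);ph=np.arctan2(p[1],p[0])
    return np.array([ci['cx']+ci['fx']*th*np.cos(ph),ci['cy']+ci['fx']*th*np.sin(ph)])
def wray(uv,z,pos,rot,ci):
    R=Rn.from_quat(rot).as_matrix();T=np.array(ci['T_tool_cam'])
    d=np.array([uv[0]-ci['cx'],uv[1]-ci['cy']]);th=np.linalg.norm(d)/ci['fx'];d=d/max(np.linalg.norm(d),1e-9)
    v=R@(T[:3,:3]@np.array([d[0]*np.sin(th),d[1]*np.sin(th),np.cos(th)]));o=pos+R@T[:3,3]
    return o+v*(z-o[2])/v[2]
def wsnap(fn):
    pos=np.array(arm.read_tool_pos());rot=np.array(arm.read_eef_rot());im=snapshot('wrist')
    cv2.imwrite(fn,im);return im,pos,rot,camera_info('wrist')
E
python3 - <<'E'
from h import *
p=[.474,.392,.25]
for a in (1.404,1.404+np.pi/2):
  b=bestdown(p,a);print(a,b[0],np.round(b[2],2))
R=Rn.from_quat(arm.read_eef_rot()).as_matrix();print(R.round(2))
# collision: big core etc
b=bestdown(p,1.404+np.pi/2)
arm.movep(p,list(b[1]));print(arm.read_time(),arm.read_tool_pos())
im,pos,rot,ci=wsnap('pics/w1.png')
for X in ([.474,.392,.078],[.474,.392,.028],[.455,.2785,.06]): print(wproj(X,pos,rot,ci))
E
```

```text
1.404 1.4980556485367886 [-0.28  0.73 -0.8   1.58  0.58  1.07  0.18]
2.9747963267948965 1.5113307124046702 [-0.29  0.72 -0.77  1.58  0.56  1.06 -1.38]
[[-0.    0.32 -0.95]
 [ 0.   -0.95 -0.32]
 [-1.   -0.    0.  ]]
3.7833 [0.47475505 0.39119354 0.24988547]
[321.20578057 239.49653999]
[321.32606788 221.68431787]
[321.61761691 363.05353323]
```

View pics/w1.png

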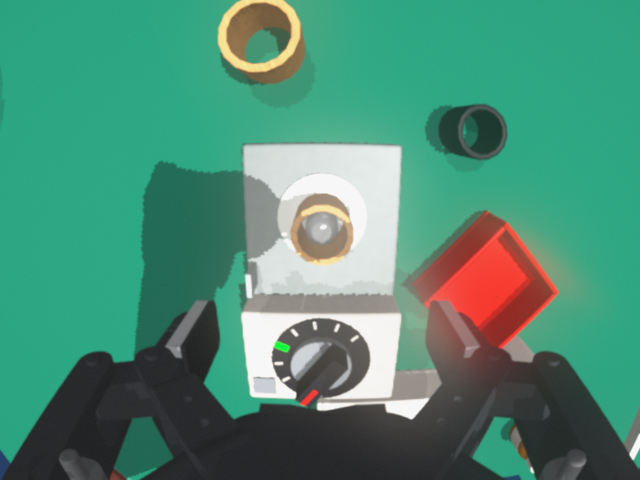

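Run:
```python
from h import *
pos=np.array(arm.read_tool_pos());rot=np.array(arm.read_eef_rot());ci=camera_info('wrist')
crop(cv2.imread('pics/w1.png'),240,130,410,310,4,'pics/w1c.png')
print(wray((322,217),.028,pos,rot,ci),wray((322,234.5),.078,pos,rot,ci))
```

```text
[0.4750542  0.39594264 0.028     ] [0.47499098 0.3955776  0.078     ]
```

View pics/w1c.png

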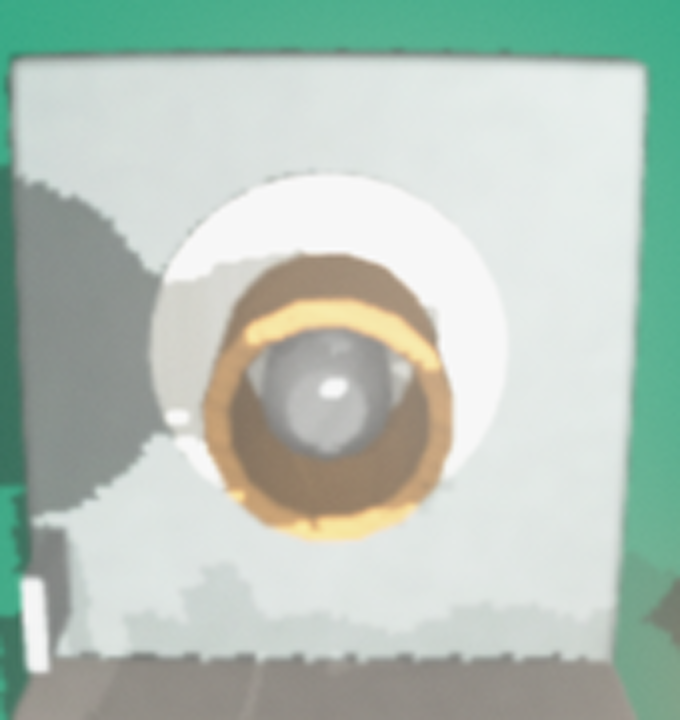

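Run:
```python
from h import *
x,y=.4748,.3953
a=2.975
q=bestdown([x,y,.16],a)[1]
arm.line_to([x,y,.16],.25,list(q))
arm.line_to([x,y,.060+.054],.12)
print(arm.read_ft_force(),arm.read_time())
arm.move_gripper(0.0,20)
print(arm.read_opening(),arm.read_opening()*85,arm.read_ft_force())
arm.line_to([x,y,.20],.15)
print(arm.read_opening(),arm.read_time())
im,*_=wsnap('pics/w2.png')
cv2.imwrite('pics/s2.png',snapshot('scene'))
```

```text
[0.30671331 0.27955728 0.30246749] 4.875
0.5160522170665199 43.86443845065419 [-0.36980523 -1.75755729  3.84149138]
0.5136866666914479 6.0667
```

View pics/w2.png

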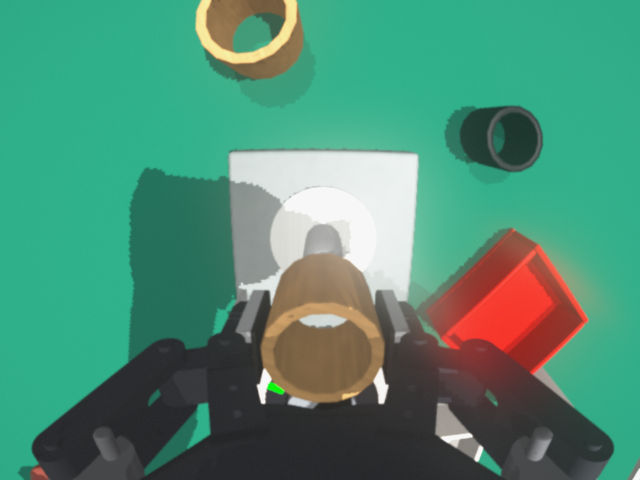

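View pics/s2.png

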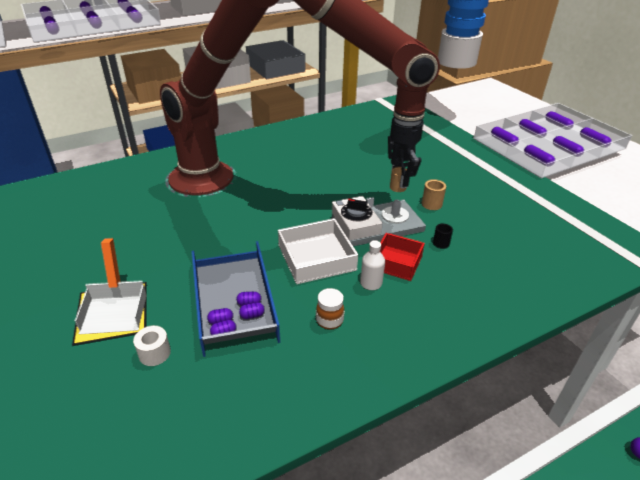

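The core is lifted (wrist px 322,350) and the bare spindle shows behind it. Next it goes to the bin.

Run:
```python
from h import *
bx,by=.613,.306
q=bestdown([bx,by,.20],3.48)[1]
arm.line_to([bx,by,.20],.3,list(q))
arm.line_to([bx,by,.022+.032+.054],.2)
print(arm.read_ft_force())
arm.move_gripper(0.75)
arm.line_to([bx,by,.25],.3)
print(arm.read_time())
cv2.imwrite('pics/t3.png',snapshot('top'))
# to roll
p=[.617,-.303,.30]
b=bestdown(p,-.2);print(b[0],b[2])
arm.movep(p,list(b[1]));arm.move_gripper(1.0)
im,pos,rot,ci=wsnap('pics/w3.png')
print(wproj([.617,-.303,.05],pos,rot,ci),arm.read_time())
crop(cv2.imread('pics/t3.png'),100,180,350,320,3.2,'pics/t3c.png')
```

```text
[ 0.80091115 -0.09692252  0.16474987]
8.475
0.9019569452275669 [ 0.83378812  0.80998936 -0.86355608  1.28778504  0.6065905   1.30846974
 -0.2230465 ]
[322.42118839 215.27498425] 11.1083
```

View pics/t3c.png

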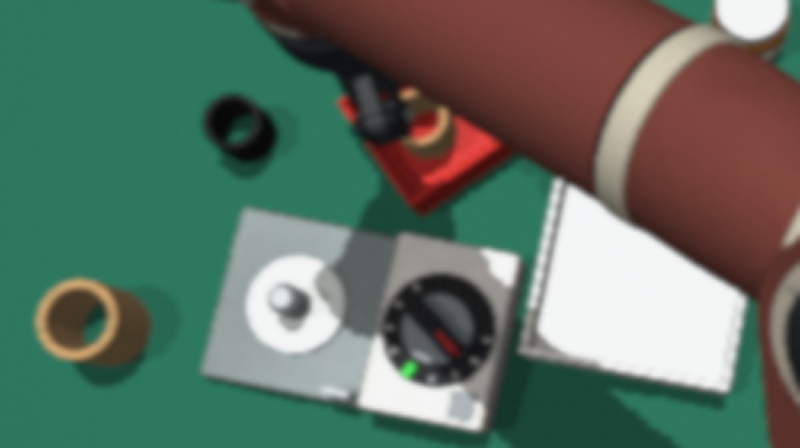

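View pics/w3.png

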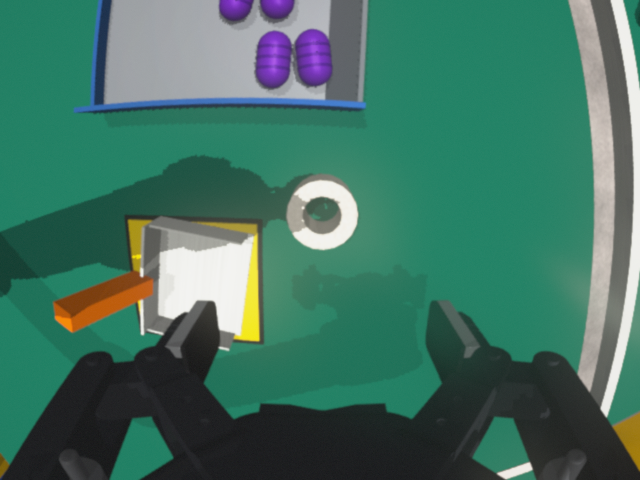

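The core stands in the red bin (t3c px 425,125). The roll is where predicted (wrist px 322,214). I'll grasp it with the jaws turned away from the scoop.

Run:
```python
from h import *
pos=np.array(arm.read_tool_pos());rot=np.array(arm.read_eef_rot());ci=camera_info('wrist')
c=wray((322.5,214.5),.05,pos,rot,ci);print(c)
x,y=(c[:2]+[.6173,-.3032])/2
b=bestdown([x,y,.15],1.37);print(b[0])
arm.line_to([x,y,.15],.3,list(b[1]))
im,pos,rot,ci=wsnap('pics/w4.png');print(wproj([x,y,.05],pos,rot,ci),x,y)
```

```text
[ 0.61715526 -0.30249858  0.05      ]
1.3032754036165046
[321.13819081 281.06089997] 0.6172276317792962 -0.3028492924779186
```

View pics/w4.png

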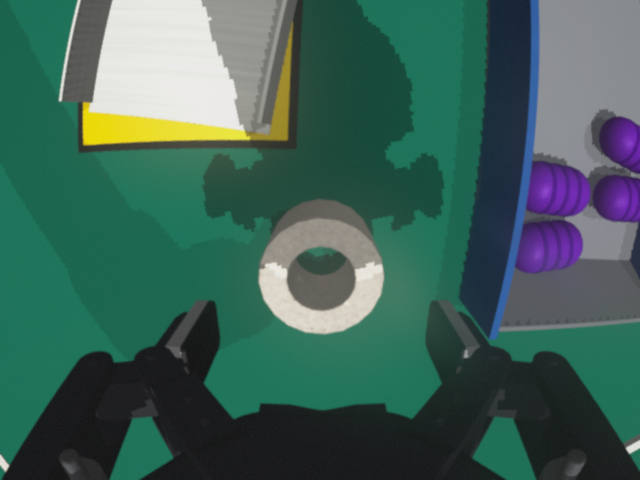

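Run:
```python
from h import *
x,y=.6172,-.3028
arm.line_to([x,y,.032+.054],.12)
arm.move_gripper(0.0,40)
print(arm.read_opening()*85,arm.read_ft_force())
arm.line_to([x,y,.30],.25)
print(arm.read_opening()*85,arm.read_ft_force(),arm.read_time())
p=[.4748,.3950,.24]
b=bestdown(p,2.975);print(b[0],b[2])
arm.movep(p,list(b[1]))
im,pos,rot,ci=wsnap('pics/w5.png');print(wproj([.4748,.395,.07],pos,rot,ci),wproj([.4748,.395,.24-.054+.018],pos,rot,ci),pos,arm.read_time())
cv2.imwrite('pics/s5.png',snapshot('scene'))
cv2.imwrite('pics/t5.png',snapshot('top'))
```

```text
63.80128605033201 [ 0.36106914 -1.07935723  4.67283703]
63.88035304238417 [ 0.09740886 -0.49029356 -0.8547096 ] 14.9
1.0350189698561945 [-0.10143435  0.97834298 -1.30901726  1.58116892  0.96408206  1.34849649
  1.44255319]
[323.86313299 241.01368966] [324.9227698  355.25920809] [0.47594128 0.39405325 0.23984878] 17.4833
```

View pics/w5.png

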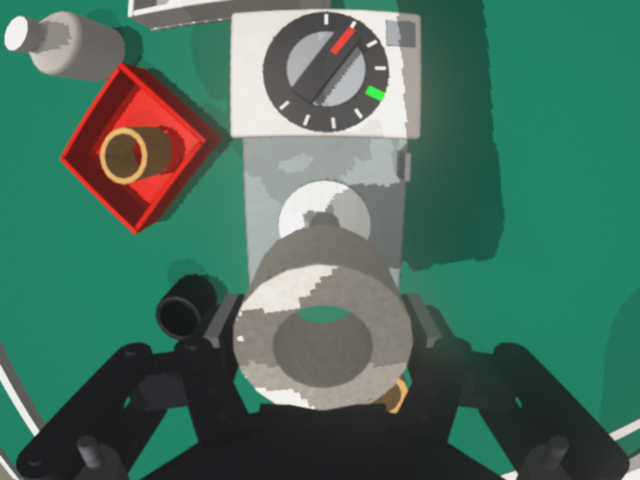

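View pics/t5.png

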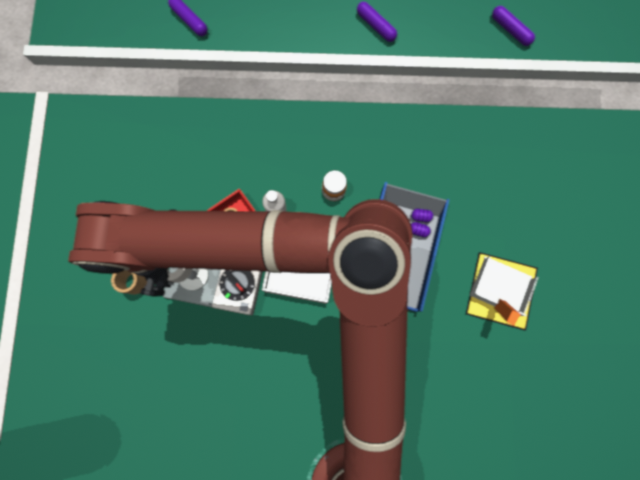

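Run:
```python
from h import *
im=cv2.imread('pics/w5.png')
pos=np.array(arm.read_tool_pos());rot=np.array(arm.read_eef_rot());ci=camera_info('wrist')
def circ(c,r,col):
    pts=np.array([wproj([c[0]+r*np.cos(t),c[1]+r*np.sin(t),c[2]],pos,rot,ci) for t in np.linspace(0,6.283,80)])
    print(c,r,pts.min(0).round(),pts.max(0).round())
    cv2.polylines(im,[np.round(pts*8).astype(int)],True,col,1,cv2.LINE_AA,3)
circ((.4748,.395,.028),.036,(0,0,255))
circ((pos[0],pos[1],.204),.032,(0,0,255))
circ((pos[0],pos[1],.204),.017,(0,0,255))
crop(im,200,160,450,430,3,'pics/w5c.png')
```

```text
(0.4748, 0.395, 0.028) 0.036 [277. 179.] [369. 268.]
(np.float64(0.47550160678492887), np.float64(0.39437099735842884), 0.204) 0.032 [229. 267.] [413. 419.]
(np.float64(0.47550160678492887), np.float64(0.39437099735842884), 0.204) 0.017 [272. 310.] [371. 391.]
```

View pics/w5c.png

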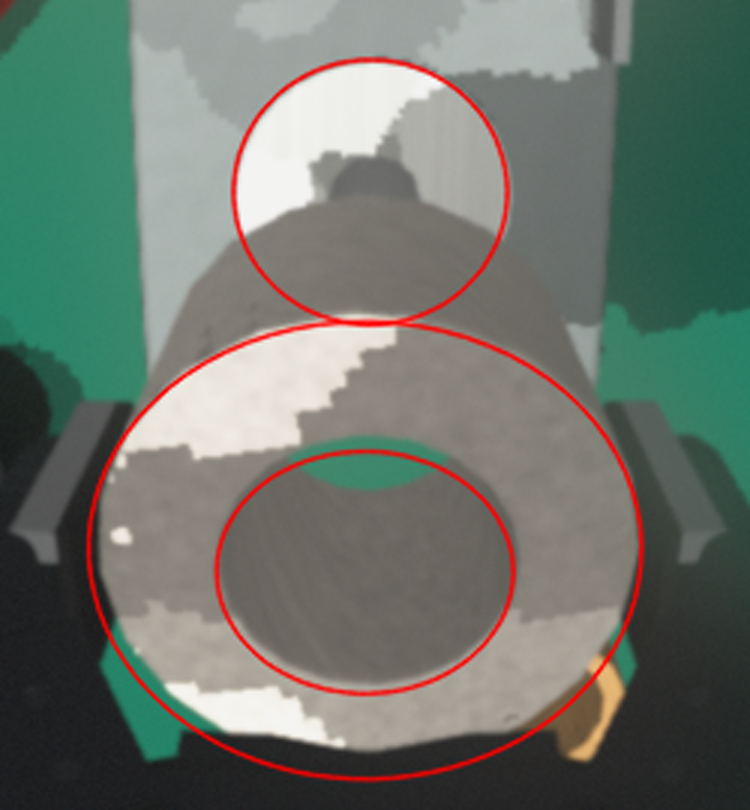

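Run:
```python
from h import *
x,y=.4746,.3962
arm.line_to([x,y,.165],.15)
print(arm.read_tool_pos(),arm.read_ft_force())
for z in (.145,.13,.12,.117,.115,.1135):
    arm.line_to([x,y,z],.06); f=arm.read_ft_force(); print(z,f.round(1) if hasattr(f,'round') else f)
    if f[2]>6 : break
arm.move_gripper(1.0); arm.pause(.2)
print(arm.read_ft_force())
arm.line_to([x,y,.25],.25)
im,pos,rot,ci=wsnap('pics/w6.png');print(arm.read_time())
def circ(c,r,col):
    pts=np.array([wproj([c[0]+r*np.cos(t),c[1]+r*np.sin(t),c[2]],pos,rot,ci) for t in np.linspace(0,6.283,80)])
    cv2.polylines(im,[np.round(pts*8).astype(int)],True,col,1,cv2.LINE_AA,3)
circ((.4748,.395,.078),.032,(0,0,255))
crop(im,200,130,450,330,3,'pics/w6c.png')
```

```text
[0.47456772 0.39674732 0.16554948] [-0.18941463  0.16589916 -0.78485728]
0.145 [ 0.  -0.7 -1.9]
0.13 [ 0.4 -1.4 -1.2]
0.12 [-0.5 -0.4 -1.4]
0.117 [-0.3  0.4 -0.9]
0.115 [-0.5 -0.4  2. ]
0.1135 [-1.1 -2.1  7.9]
[-0.28608005 -0.64460399  0.36377703]
21.4833
```

View pics/w6c.png

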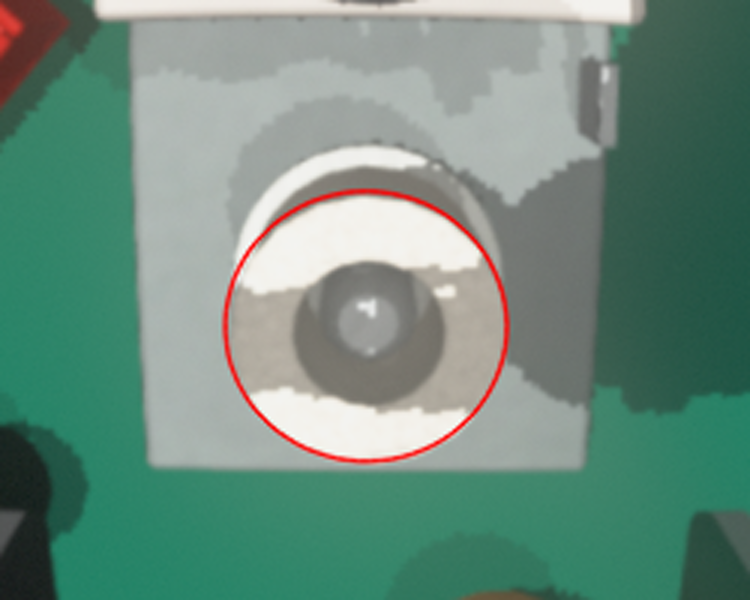

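Run:
```python
from h import *
o=np.array([.5545,-.1053]);t=-.2526;c,s=np.cos(t),np.sin(t);R=np.array([[c,-s],[s,c]])
for g in [(.6175,-.0878),(.5814,-.0809),(.6389,-.1618),(.6017,-.1537)]: print((R.T@(np.array(g)-o)).round(4))
p=[.50,-.34,.36]
b=bestdown(p,-.24);print(b[0],b[2])
arm.movep(p,list(b[1]));arm.pause(.3)
im,pos,rot,ci=wsnap('pics/w7.png');print(pos,rot,arm.read_time())
cv2.imwrite('pics/t7.png',snapshot('top'))
crop(cv2.imread('pics/t7.png'),340,160,560,340,3.3,'pics/t7c.png')
```

```text
[0.0566 0.0327]
[0.0199 0.0303]
[ 0.0958 -0.0336]
[ 0.0578 -0.0351]
1.2429837743972472 [ 0.68483553  0.50314841 -0.20269953  1.47375238  0.10538335  1.17536298
  0.22596982]
[ 0.50018063 -0.33972778  0.35987897] [ 0.55613071  0.43680463 -0.55611986  0.43663606] 24.4667
```

View pics/w7.png

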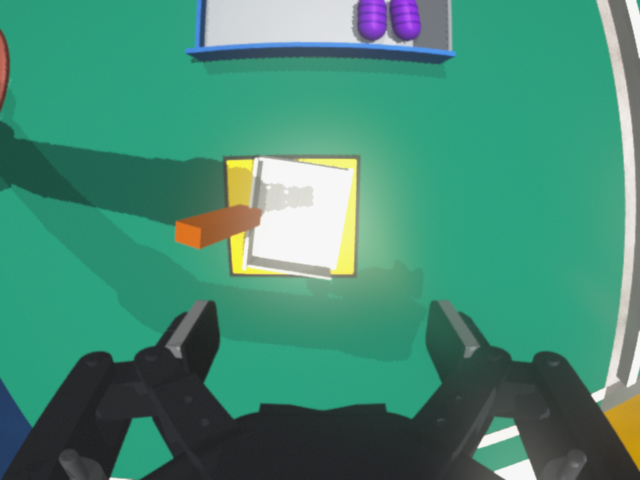

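View pics/t7c.png

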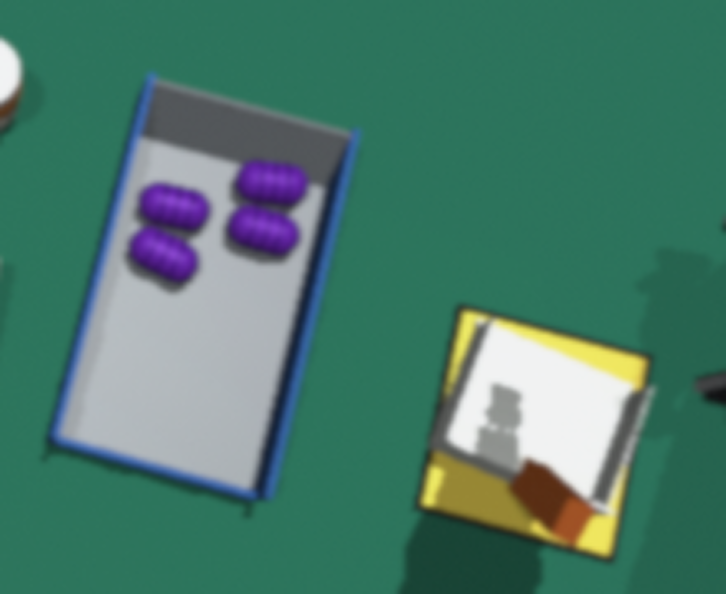

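Run:
```python
from h import *
crop(cv2.imread('pics/w7.png'),160,140,370,290,3.8,'pics/w7c.png')
```

```text
(no output)
```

View pics/w7c.png

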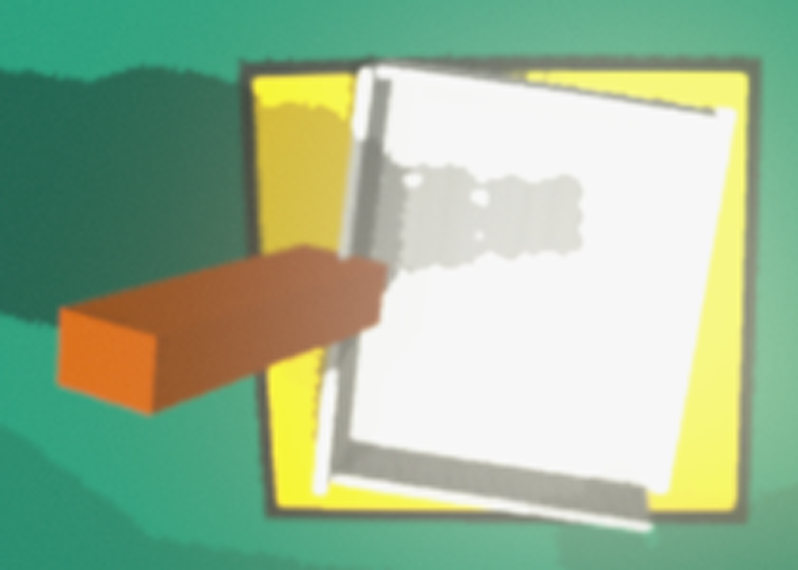

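```bash
cat > sfit.py <<'E'
from h import *
from scipy.optimize import least_squares
s35,c35=np.sin(.35),np.cos(.35)
def htop(a,b):
    x=-.052-.105*s35+a*.014*c35; z=.040+.105*c35+a*.014*s35
    return (x,b*.009,z)
OBJ={'lipL':(.053,.062,.002),'lipR':(.053,-.060,.002),'bL':(-.053,.062,.046),'bR':(-.053,-.062,.046),'wR':(.053,-.062,.036),
 'h-+':htop(-1,1),'h++':htop(1,1),'h+-':htop(1,-1),'h--':htop(-1,-1)}
def place(q,o,z0=.003):
    c,s=np.cos(q[2]),np.sin(q[2]);return [q[0]+c*o[0]-s*o[1],q[1]+s*o[0]+c*o[1],o[2]+z0]
def sfit(pix,pos,rot,ci,x0):
    f=lambda q:np.concatenate([wproj(place(q,OBJ[k]),pos,rot,ci)-pix[k] for k in pix])
    r=least_squares(f,x0,loss='soft_l1');return r.x,r.fun.reshape(-1,2).round(1)
E
python3 - <<'E'
from sfit import *
pos,rot=np.array([ 0.50018063,-0.33972778,0.35987897]),np.array([ 0.55613071,0.43680463,-0.55611986,0.43663606]);ci=camera_info('wrist')
P={'lipL':(735,110),'lipR':(668,492),'bL':(358,65),'bR':(320,493),'wR':(652,528),'h-+':(60,308),'h++':(157,335),'h+-':(152,413),'h--':(57,383)}
P={k:np.array([(v[0]+.5)/3.8-.5+160,(v[1]+.5)/3.8-.5+140]) for k,v in P.items()}
q,f=sfit(P,pos,rot,ci,[.46,-.36,-.4]);print(q);print(dict(zip(P,f)))
G=place(q,(-.076,0,.106));print('grip',G)
yaw=q[2]
for ph in (-.2,0,.35,.6): # tool lean in scoop plane
  for k in (1,-1):
    d=np.array([np.sin(ph)*np.cos(yaw),np.sin(ph)*np.sin(yaw),-np.cos(ph)]);Q=quat(d,k*np.array([-np.sin(yaw),np.cos(yaw),0]))
    j=arm.ik(list(np.array(G)-.054*d),list(Q));print(ph,k,None if j is None else np.round(j,2))
E
```

```text
[ 0.46812905 -0.3548936  -0.39455781]
{'lipL': array([-0.5, -0.1]), 'lipR': array([-0.3, -1.9]), 'bL': array([0.6, 0.9]), 'bR': array([-1.4, -0.6]), 'wR': array([4.5, 0.9]), 'h-+': array([ 0.3, -0.1]), 'h++': array([-0.3,  0.1]), 'h+-': array([-0.2,  0.1]), 'h--': array([ 0.3, -0. ])}
grip [np.float64(0.39796838595811457), np.float64(-0.32567920372872156), 0.109]
-0.2 1 [ 0.91  0.72 -0.47  1.81  0.41  0.93  1.4 ]
-0.2 -1 [ 0.48  0.68  0.22  1.82 -0.11  0.85 -1.22]
0 1 [ 0.94  0.64 -0.46  1.96  0.45  0.64  1.37]
0 -1 [ 0.53  0.61  0.18  1.97 -0.18  0.58 -1.14]
0.35 1 [ 0.88  0.56 -0.25  2.22  0.65  0.05  1.22]
0.35 -1 [ 0.81  0.55 -0.15  2.22 -0.48  0.05 -0.8 ]
0.6 1 [ 1.46  0.88 -1.14  2.38  2.15  0.69 -0.13]
0.6 -1 [ 1.27  0.7  -0.77  2.39  2.55  0.46  2.57]
```

```bash
cat > sc.py <<'E'
from sfit import *
def Rs(yaw,pitch): # pitch>0 lip down
    return Rn.from_euler('ZY',[yaw,pitch]).as_matrix()
def tool(ps,R,psi,k,gp=(-.076,0,.106)):
    G=np.array(ps)+R@np.array(gp); d=R@np.array([np.sin(psi),0,-np.cos(psi)])
    return G-.054*d, quat(d,k*R[:,1])
def from_lip(lip,yaw,pitch):
    R=Rs(yaw,pitch); return np.array(lip)-R@np.array([.053,0,0]),R
TR=np.array([.5545,-.1053]);TY=-.2526
TO=np.array([.5056,.1333]);OY=-.154
def tr(x,y,z):
    c,s=np.cos(TY),np.sin(TY);return np.array([TR[0]+c*x-s*y,TR[1]+s*x+c*y,z])
def ty(x,y,z,yaw):
    c,s=np.cos(yaw),np.sin(yaw);return np.array([TO[0]+c*x-s*y,TO[1]+s*x+c*y,z])
E
python3 - <<'E'
from sc import *
def ok(ps,R,psi,k):
    P,Q=tool(ps,R,psi,k);return arm.ik(list(P),list(Q))
q=[.4681,-.3549,-.3946]
for psi in (-.5,-.3,-.15,0,.15,.35):
  for k in (1,-1):
    out=[]
    for z in (.003,.15): out.append(ok([q[0],q[1],z],Rs(q[2],0),psi,k))
    for lx in (-.012,.11): out.append(ok(*from_lip(tr(lx,0,.005),TY,0.03),psi,k))
    out.append(ok(*from_lip(tr(.138,0,.053),TY,-.42),psi,k))
    out.append(ok(*from_lip(tr(.10,0,.15),TY,-.42),psi,k))
    s=''.join('.' if o is None else 'X' for o in out)
    for kk in range(4):
        yw=OY+kk*np.pi/2; t=[]
        for pit in (-.4,0,.5,.9,1.1): t.append(ok(*from_lip(ty(-.02,0,.06,yw),yw,pit),psi,k))
        s+=' '+''.join('.' if o is None else 'X' for o in t)
    print(psi,k,s)
E
```

```text
-0.5 1 XXXXXX XXX.. XXXXX XXX.. XXXXX
-0.5 -1 XXXXXX XXX.. XXXXX XXX.. XXXXX
-0.3 1 XXXXXX XXX.. XXXXX XXX.. XXXXX
-0.3 -1 XXXXXX XXX.. XXXXX XXX.. XXXXX
-0.15 1 XXXXXX .XXX. XXXXX XXX.. XXXXX
-0.15 -1 XXXXXX .XXX. XXXXX XXX.. XXXXX
0 1 XXXXXX .XXX. XXXXX XXXX. XXXXX
0 -1 XXXXXX .XXX. XXXXX XXXX. XXXXX
0.15 1 XXXXXX .XXXX XXXXX XXXX. XXXXX
0.15 -1 XXXXXX .XXXX XXXXX XXXX. XXXXX
0.35 1 XX.X.. ..XXX XXXXX .XXXX XXXXX
0.35 -1 XX.X.. ..XXX XXXXX .XXXX XXXXX
```

Run:
```python
from sc import *
q=[.4681,-.3549,-.3946];psi=.1
print(np.round(arm.read_joint_positions(),2))
for k in (1,-1):
    W=[([q[0],q[1],.003],Rs(q[2],0)),([q[0],q[1],.15],Rs(q[2],0)),from_lip(tr(-.012,0,.10),TY,0),from_lip(tr(-.012,0,.005),TY,.03),from_lip(tr(.11,0,.005),TY,.03),from_lip(tr(.138,0,.053),TY,-.42),from_lip(tr(.1,0,.15),TY,-.42)]
    yw=OY+np.pi/2
    W+=[from_lip(ty(-.02,0,z,yw),yw,p) for z,p in ((.12,-.4),(.06,-.4),(.06,.3),(.06,1.0))]
    for w in W:
        P,Q=tool(*w,psi,k);j=arm.ik(list(P),list(Q));print(k,None if j is None else np.round(j,2))
```

```text
[ 0.68  0.5  -0.2   1.47  0.11  1.18  0.23]
1 [ 0.95  0.61 -0.43  2.03  0.49  0.49  1.35]
1 [ 1.06  0.41 -0.56  1.86  0.26  0.85  1.55]
1 [ 0.56  0.34 -0.6   2.15  0.37  0.63  1.03]
1 [ 0.42  0.52 -0.44  2.23  0.57  0.42  0.83]
1 [ 0.44  0.65 -0.46  1.91  0.5   0.62  0.98]
1 [ 0.81  0.91 -1.15  2.28  1.9   0.92 -0.31]
1 [ 0.88  0.58 -1.15  2.29  1.59  0.67 -0.13]
1 [ 0.1   0.56  0.34  2.01 -0.86  0.95 -2.25]
1 [ 0.15  0.66  0.27  2.06 -0.95  0.84 -2.12]
1 [ 0.5   0.72 -1.15  1.89  0.85  1.24  1.97]
1 [-0.2   0.87 -0.77  1.56  0.88  1.88  1.78]
-1 [ 0.57  0.58  0.14  2.04 -0.24  0.44 -1.07]
-1 [ 0.51  0.36  0.2   1.88 -0.14  0.82 -1.18]
-1 [ 0.02  0.3   0.11  2.17 -0.04  0.58 -1.67]
-1 [ 0.02  0.49  0.13  2.24 -0.15  0.35 -1.56]
-1 [ 0.04  0.61  0.16  1.93 -0.16  0.54 -1.52]
-1 [ 0.38  0.63 -0.39  2.3   2.32  0.4   2.3 ]
-1 [ 0.11  0.35 -0.02  2.31  1.9   0.09  2.67]
-1 [ 0.68  0.59 -0.52  2.   -0.35  0.69  0.36]
-1 [ 0.68  0.7  -0.53  2.04 -0.32  0.55  0.37]
-1 [-0.03  0.47 -0.24  1.91  0.38  0.89 -0.66]
-1 [-0.57  0.75 -0.07  1.57  0.63  1.57 -1.05]
```

Run:
```python
from sc import *
q=[.4681,-.3549,-.3946]
for psi in (-.2,-.35):
  for k in (1,-1):
    W=[([q[0],q[1],.003],Rs(q[2],0)),([q[0],q[1],.15],Rs(q[2],0)),from_lip(tr(-.012,0,.10),TY,0),from_lip(tr(-.012,0,.005),TY,.03),from_lip(tr(.11,0,.005),TY,.03),from_lip(tr(.138,0,.053),TY,-.4),from_lip(tr(.1,0,.15),TY,-.4)]
    yw=OY+np.pi/2
    W+=[from_lip(ty(-.02,0,z,yw),yw,p) for z,p in ((.12,-.4),(.06,-.4),(.06,.3),(.06,1.0))]
    print(psi,k)
    for w in W:
        P,Q=tool(*w,psi,k);j=arm.ik(list(P),list(Q));print(P.round(3),None if j is None else np.round(j,2))
```

```text
-0.2 1
[ 0.408 -0.33   0.162] [ 0.91  0.72 -0.47  1.81  0.41  0.93  1.4 ]
[ 0.408 -0.33   0.309] [ 0.96  0.54 -0.55  1.65  0.3   1.24  1.5 ]
[ 0.428 -0.073  0.259] [ 0.57  0.49 -0.64  1.95  0.27  1.    1.12]
[ 0.433 -0.074  0.167] [ 0.51  0.64 -0.56  2.01  0.37  0.83  1.03]
[ 0.551 -0.104  0.167] [ 0.48  0.78 -0.55  1.67  0.38  1.04  1.1 ]
[ 0.523 -0.097  0.153] [ 0.34  0.62 -0.31  2.05  0.61  0.36  0.86]
[ 0.486 -0.088  0.25 ] [ 0.5   0.43 -0.52  2.05  0.48  0.57  0.97]
[ 0.476 -0.055  0.22 ] [-0.11  0.5   0.39  2.02 -0.58  0.76 -2.61]
[ 0.476 -0.055  0.16 ] [-0.06  0.6   0.33  2.07 -0.69  0.63 -2.48]
[0.492 0.048 0.247] [ 0.32  0.81 -1.15  1.84  0.97  1.57  1.79]
[0.513 0.183 0.245] [-0.45  0.91 -0.39  1.51  0.84  1.94  1.88]
-0.2 -1
[ 0.408 -0.33   0.162] [ 0.48  0.68  0.22  1.82 -0.11  0.85 -1.22]
[ 0.408 -0.33   0.309] [ 0.46  0.5   0.25  1.67 -0.07  1.18 -1.24]
[ 0.428 -0.073  0.259] [ 0.05  0.42  0.12  1.97 -0.08  0.96 -1.61]
[ 0.433 -0.074  0.167] [ 0.05  0.59  0.12  2.03 -0.13  0.76 -1.56]
[ 0.551 -0.104  0.167] [ 0.07  0.72  0.15  1.69 -0.14  0.97 -1.54]
[ 0.523 -0.097  0.1
[... 1155 characters left out ...]
 0.75  0.24  1.71 -0.08  1.04 -1.25]
[ 0.415 -0.333  0.307] [ 0.44  0.57  0.27  1.57 -0.05  1.35 -1.25]
[ 0.436 -0.075  0.257] [ 0.05  0.49  0.13  1.87 -0.1   1.13 -1.59]
[ 0.441 -0.076  0.165] [ 0.06  0.65  0.13  1.93 -0.13  0.95 -1.55]
[ 0.559 -0.106  0.165] [ 0.07  0.79  0.16  1.57 -0.14  1.17 -1.54]
[ 0.53  -0.099  0.154] [ 0.04  0.64  0.15  1.94 -0.17  0.53 -1.52]
[ 0.494 -0.09   0.251] [ 0.03  0.44  0.14  1.95 -0.09  0.71 -1.6 ]
[ 0.478 -0.047  0.221] [ 0.28  0.48 -0.28  2.    0.13  0.67 -0.23]
[ 0.478 -0.047  0.161] [ 0.25  0.58 -0.25  2.06  0.17  0.52 -0.26]
[0.493 0.055 0.242] [-0.37  0.6  -0.04  1.84  0.61  1.18 -0.95]
[0.514 0.185 0.238] [-0.68  0.95  0.01  1.5   0.76  1.86 -1.1 ]
```

```bash
echo 'PSI=-.25;K=-1' >> sc.py
python3 - <<'E'
from sc import *
q=[.4681,-.3549,-.3946]
P,Q=tool([q[0],q[1],.003],Rs(q[2],0),PSI,K)
arm.movep(list(P+[0,0,.11]),list(Q))
arm.line_to(list(P),.12)
print(arm.read_ft_force())
arm.move_gripper(0,100)
pos=np.array(arm.read_tool_pos());rot=np.array(arm.read_eef_rot())
print(arm.read_opening()*85,arm.read_ft_force(),P-pos,arm.read_time())
T=Rn.from_quat(rot).as_matrix()
# scoop in tool frame
np.savez('grasp.npz',R=T.T@Rs(q[2],0),p=T.T@(np.array([q[0],q[1],.003])-pos))
arm.line_to(list(P+[0,0,.15]),.2)
print(arm.read_opening()*85,arm.read_ft_force(),arm.read_wrist_torque())
cv2.imwrite('pics/s8.png',snapshot('scene'));wsnap('pics/w8.png')
E
```

```text
[ 0.60224632 -0.75088387  0.53344418]
17.085987740662343 [-0.38767419 -1.32530092  2.52419952] [-5.84036907e-05  2.11272824e-04 -2.24579159e-04] 27.5333
16.66224964579789 [ 0.71961067  1.4578505  -1.56391252] [-0.06661184 -0.25520029  0.02705293]
```

View pics/s8.png

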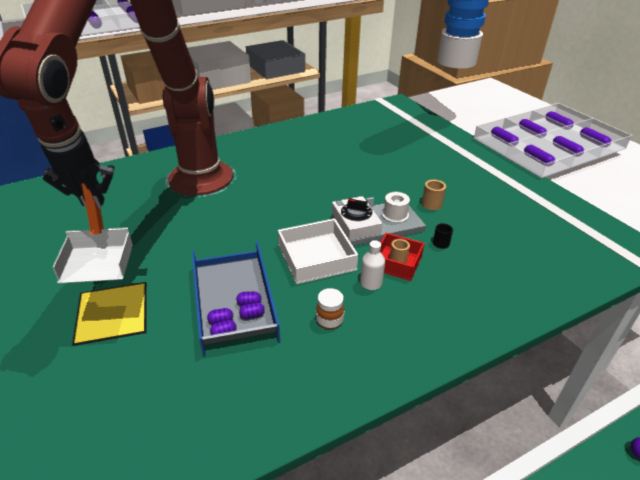

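View pics/w8.png

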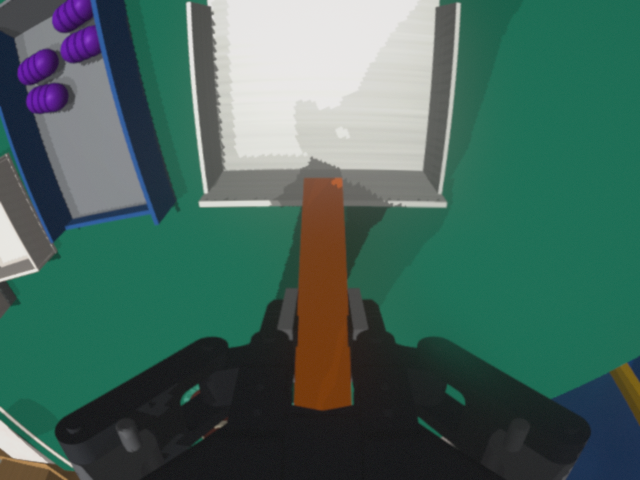

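```bash
cat >> sc.py <<'E'
import os
def tl(ps,R):
    g=np.load('grasp.npz');Rt=R@g['R'].T;return np.array(ps)-Rt@g['p'],Rn.from_matrix(Rt).as_quat()
def scoop_now():
    g=np.load('grasp.npz');Rt=Rn.from_quat(arm.read_eef_rot()).as_matrix();p=np.array(arm.read_tool_pos())
    return p+Rt@g['p'],Rt@g['R']
def slip(lip,yaw,pitch,v=.15):
    P,Q=tl(*from_lip(lip,yaw,pitch)); arm.line_to(list(P),v,list(Q))
def lipnow():
    p,R=scoop_now();return p+R@[.053,0,0]
E
python3 - <<'E'
from sc import *
pos=np.array(arm.read_tool_pos());rot=np.array(arm.read_eef_rot());ci=camera_info('wrist')
p,R=scoop_now()
for o in [(-.053,.062,.046),(-.053,-.062,.046),(-.051,.06,.002),(-.051,-.06,.002)]: print(o,wproj(p+R@o,pos,rot,ci))
for x in (-.11,.11):
  for y in (.08,-.08): print('trough',x,y,wproj(tr(x,y,.055),pos,rot,ci))
for y in (.08,-.08): print('n',wproj(tr(-.135,y,.055),pos,rot,ci))
crop(cv2.imread('pics/w8.png'),0,0,460,250,1.7,'pics/w8c.png')
E
```

```text
(-0.053, 0.062, 0.046) [199.76638319 205.82132499]
(-0.053, -0.062, 0.046) [445.45376776 206.08973541]
(-0.051, 0.06, 0.002) [223.39202208 171.01069656]
(-0.051, -0.06, 0.002) [421.81173049 171.23630574]
trough -0.11 0.08 [ 40.71138674 221.1708573 ]
trough -0.11 -0.08 [149.28943688 198.01208546]
trough 0.11 0.08 [-18.3738976  41.6445434]
trough 0.11 -0.08 [ 91.60212125 -23.34878454]
n [ 49.29328784 239.42908113]
n [157.40472171 220.33518353]
```

View pics/w8c.png

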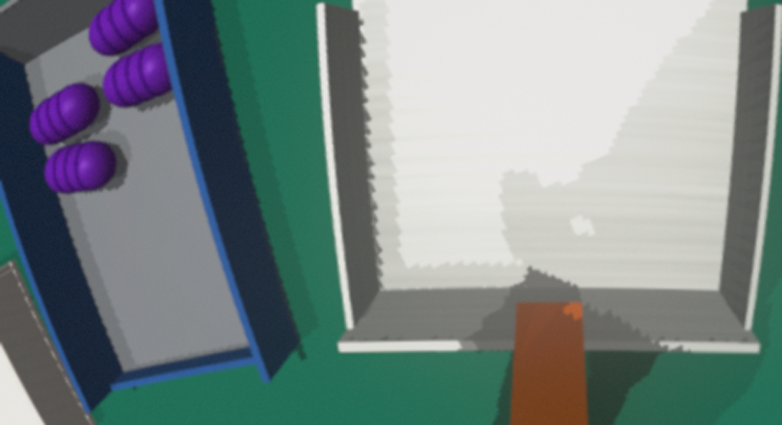

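Run:
```python
from sc import *
slip(tr(-.014,0,.16),TY,0,.3)
f0=np.array(arm.read_ft_force());print(f0.round(2),arm.read_time())
slip(tr(-.014,0,.07),TY,.03,.2)
cv2.imwrite('pics/t9.png',snapshot('top'));wsnap('pics/w9.png')
```

```text
[-0.72  0.09 -1.43] 29.5417
```

View pics/w9.png

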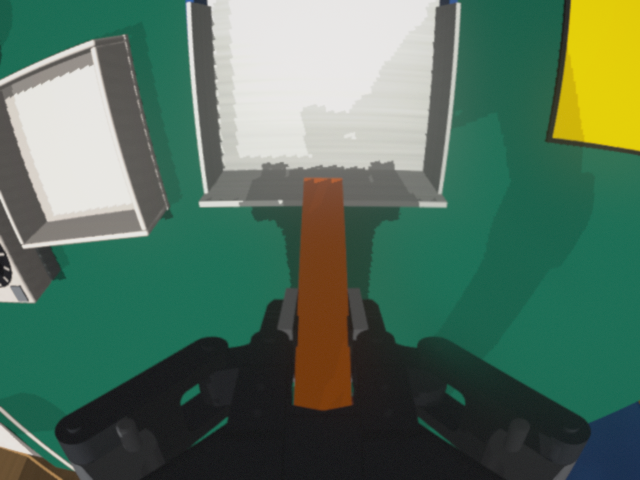

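View pics/t9.png

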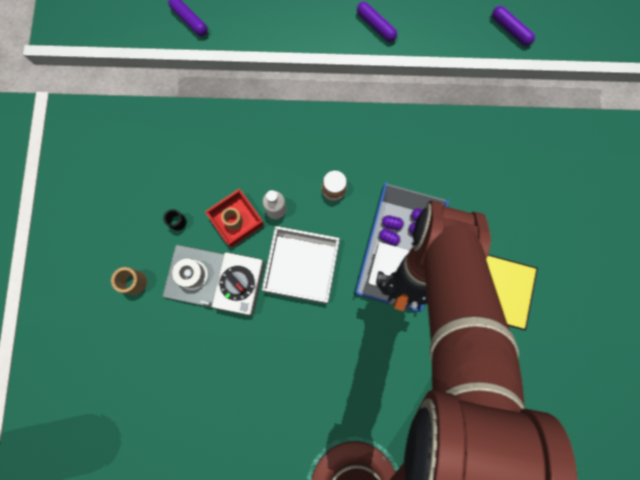

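Run:
```python
from sc import *
s=snapshot('scene')
p,R=scoop_now()
for a,b in [((-.053,.062,0),(.053,.062,0)),((.053,.062,0),(.053,-.062,0)),((-.053,.062,0),(-.053,-.062,0))]:
    A,B=[proj('scene',p+R@np.array(o)) for o in (a,b)];cv2.line(s,tuple((A*8).round().astype(int)),tuple((B*8).round().astype(int)),(0,0,255),1,cv2.LINE_AA,3)
def L(a,b,col):
    A,B=[proj('scene',tr(*o)) for o in (a,b)];cv2.line(s,tuple((A*8).round().astype(int)),tuple((B*8).round().astype(int)),col,1,cv2.LINE_AA,3)
L((-.135,.08,.025),(-.135,-.08,.025),(0,255,255));L((-.135,.08,.055),(.1377,.08,.055),(0,255,255));L((-.135,-.08,.055),(.1377,-.08,.055),(0,255,255));L((.11,.075,.005),(.11,-.075,.005),(0,255,255))
crop(s,150,180,330,360,3.3,'pics/s9c.png')
```

```text
(no output)
```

View pics/s9c.png

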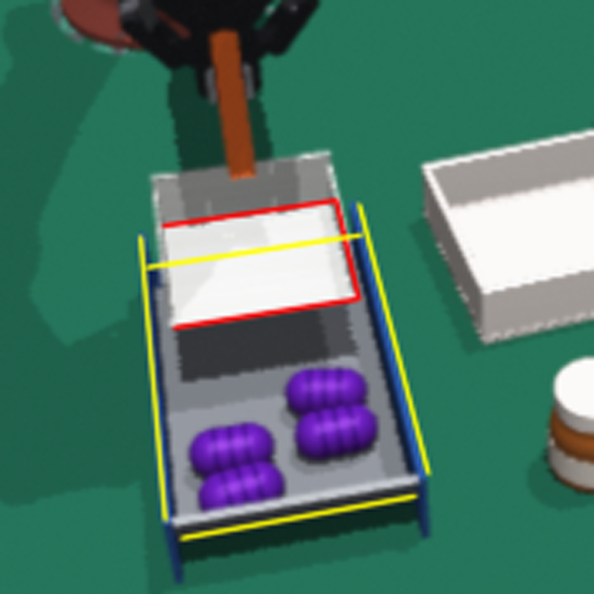

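Run:
```python
from sc import *
f0=np.array(arm.read_ft_force())
slip(tr(-.014,-.001,.02),TY,.03,.15)
for z in (.012,.009,.007,.006,.005,.004,.003):
    slip(tr(-.014,-.001,z),TY,.03,.04); f=np.array(arm.read_ft_force())-f0
    print(z,f.round(1),(lipnow()[2]).round(4),np.array(arm.read_wrist_torque()).round(2))
    if f[2]>3: break
print(arm.read_time())
cv2.imwrite('pics/s10.png',snapshot('scene'))
crop(cv2.imread('pics/s10.png'),150,180,330,360,3.3,'pics/s10c.png')
```

```text
0.012 [ 0.4 -0.1 -0.3] 0.0122 [-0.01 -0.29 -0.03]
0.009 [-0.3  0.5 -0.1] 0.0089 [-0.11 -0.28 -0.01]
0.007 [ 1.2  0.5 -1. ] 0.0069 [-0.05 -0.28 -0.01]
0.006 [-0.6 -0.2 -0.4] 0.0059 [-0.07 -0.28 -0.02]
0.005 [ 1.3 -1.1  0.1] 0.005 [-0.04 -0.32  0.01]
0.004 [-1.3  0.1  5.4] 0.0044 [ 0.03 -0.08 -0.02]
32.3583
```

View pics/s10c.png

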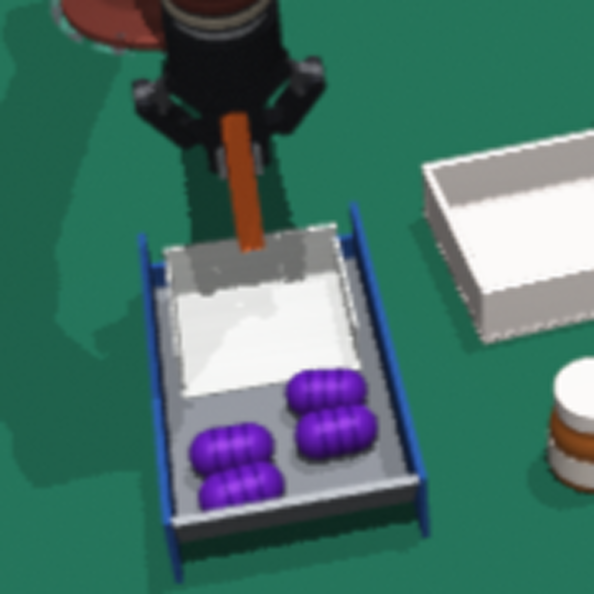

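Run:
```python
from sc import *
f0=np.array([-.7,.1,-1.4])
c,s=np.cos(TY),np.sin(TY)
for x in np.arange(.0,.106,.015):
    slip(tr(x,-.0025,.0046),TY,.03,.07); f=np.array(arm.read_ft_force())-f0
    print(round(x,3),'fwd',(f@[c,s,0]).round(1),'side',(f@[-s,c,0]).round(1),'z',f[2].round(1),lipnow()[2].round(4))
    if f@[c,s,0]<-20: break
print(arm.read_time())
cv2.imwrite('pics/s11.png',snapshot('scene'));wsnap('pics/w11.png')
crop(cv2.imread('pics/s11.png'),150,180,330,360,3.3,'pics/s11c.png')
```

```text
0.0 fwd -0.5 side 0.3 z 3.3 0.0046
0.015 fwd 0.0 side 1.0 z 3.1 0.0046
0.03 fwd -0.1 side -0.8 z 3.4 0.0045
0.045 fwd 0.4 side -0.5 z 1.0 0.0046
0.06 fwd -3.7 side 0.8 z 6.5 0.0044
0.075 fwd -4.5 side 0.0 z 8.6 0.0044
0.09 fwd -3.3 side -0.1 z 6.9 0.0045
0.105 fwd -2.7 side -0.3 z 5.5 0.0045
35.325
```

View pics/s11c.png

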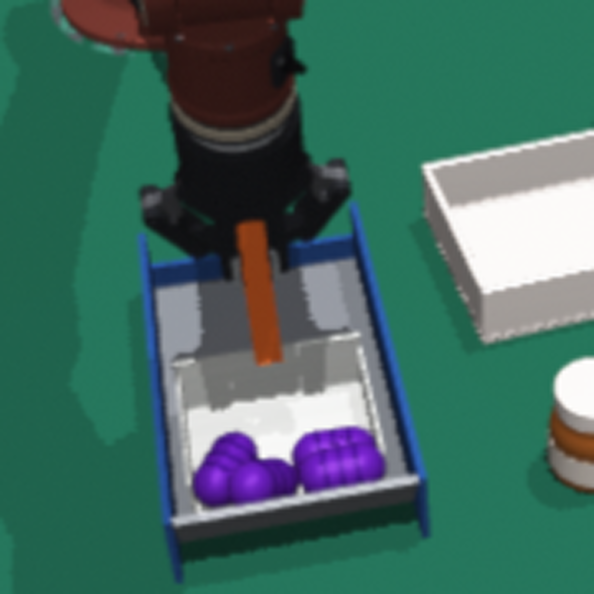

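View pics/w11.png

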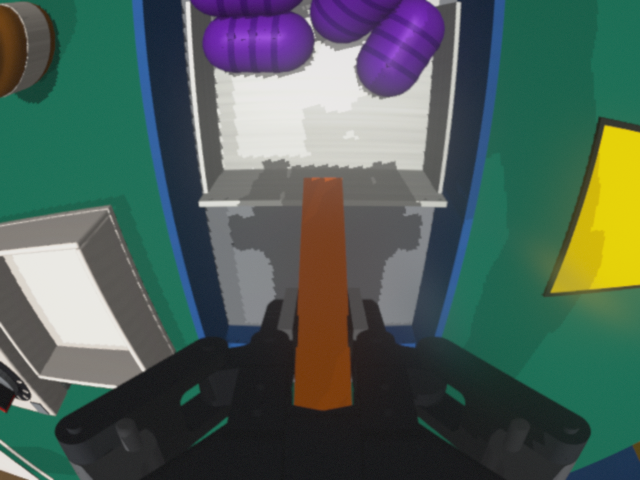

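Run:
```python
from sc import *
f0=np.array([-.7,.1,-1.4]);c,s=np.cos(TY),np.sin(TY)
def rep(n):
    f=np.array(arm.read_ft_force())-f0
    print(n,'fwd',(f@[c,s,0]).round(1),'z',f[2].round(1),lipnow().round(4)); return f
slip(tr(.108,-.0025,.0048),TY,.02,.05);rep('foot')
for h in (.008,.016,.024,.032,.042,.055):
    b=-np.arcsin(min(.85*h/.106,.40))
    slip(tr(.1075+h*.577,-.0025,.005+h),TY,b,.08)
    if abs(rep(h)[:2]).max()>25: break
slip(tr(.13,-.0025,.12),TY,-.40,.12)
rep('up');slip(tr(.10,-.0025,.15),TY,-.40,.15)
print(arm.read_time())
cv2.imwrite('pics/s12.png',snapshot('scene'));wsnap('pics/w12.png')
```

```text
foot fwd -4.6 z 7.0 [ 0.6565 -0.1341  0.0045]
0.008 fwd -2.8 z 3.4 [ 0.6616 -0.1356  0.0124]
0.016 fwd -3.2 z 2.3 [ 0.6662 -0.1368  0.0203]
0.024 fwd -3.7 z 0.0 [ 0.6707 -0.1379  0.0281]
0.032 fwd -3.9 z 1.3 [ 0.6748 -0.139   0.036 ]
0.042 fwd -6.5 z 5.3 [ 0.6801 -0.1405  0.0465]
0.055 fwd -10.2 z 5.7 [ 0.6848 -0.142   0.0575]
up fwd 0.1 z -0.6 [ 0.6806 -0.1404  0.1199]
38.3
```

View pics/s12.png

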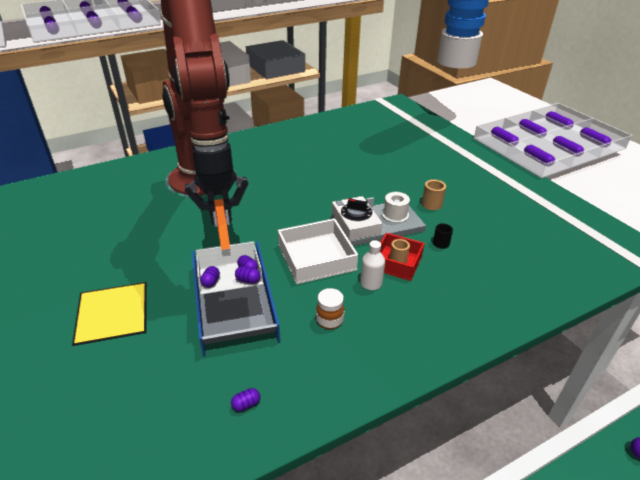

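View pics/w12.png

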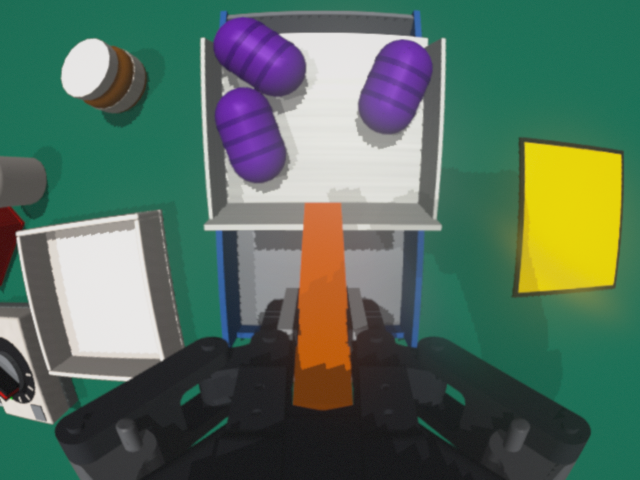

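Run:
```python
from sc import *
g=ray('scene',(246,400),.016);print(g,np.hypot(*g[:2]))
yw=OY+np.pi/2
arm.line_to(list(tl(*from_lip(tr(.04,0,.17),TY,-.35))[0]),.2)
P,Q=tl(*from_lip(ty(-.03,0,.14,yw),yw,-.35))
print(arm.ik(list(P),list(Q)))
slip(ty(-.03,0,.16,yw),yw,-.35,.12)
print(arm.read_time(),lipnow())
slip(ty(-.03,0,.09,yw),yw,-.30,.12)
cv2.imwrite('pics/s13.png',snapshot('scene'));wsnap('pics/w13.png');cv2.imwrite('pics/t13.png',snapshot('top'))
```

```text
[ 0.81650659 -0.18305485  0.016     ] 0.8367748120222901
[ 0.35989656  0.44492647 -0.33371728  1.96739679  0.06143744  0.74189378
 -0.14196646]
40.675 [0.50114573 0.10348536 0.15990699]
```

View pics/s13.png

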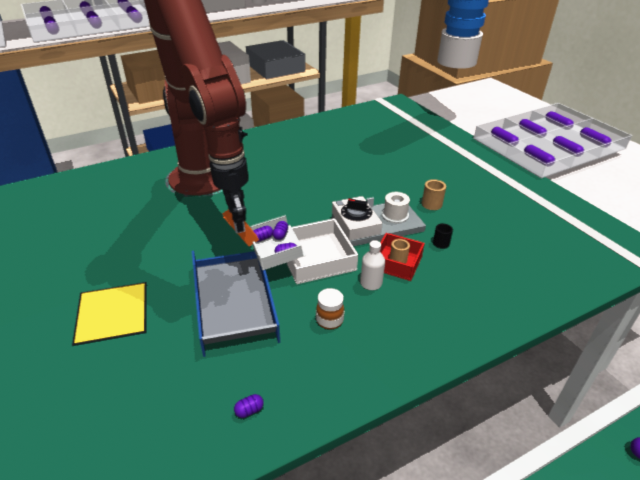

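View pics/w13.png

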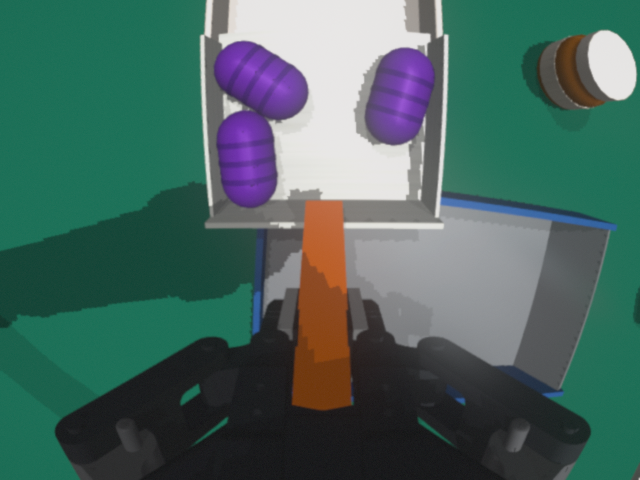

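View pics/t13.png

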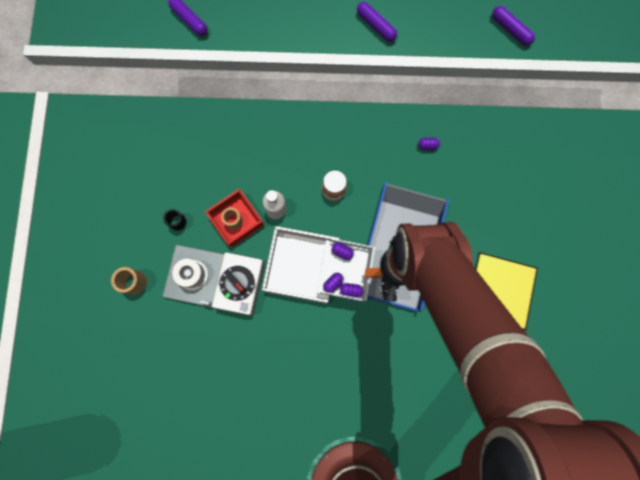

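Run:
```python
from sc import *
print(ray('top',(429,144),.016))
yw=OY+np.pi/2
slip(ty(-.03,0,.085,yw),yw,0,.12)
slip(ty(-.03,0,.075,yw),yw,.35,.12)
slip(ty(-.03,0,.065,yw),yw,.65,.10)
slip(ty(-.03,0,.06,yw),yw,.9,.08)
slip(ty(-.03,0,.06,yw),yw,1.0,.06)
arm.pause(.4)
print(arm.read_time(),lipnow())
cv2.imwrite('pics/s14.png',snapshot('scene'));cv2.imwrite('pics/t14.png',snapshot('top'))
crop(cv2.imread('pics/s14.png'),170,130,460,430,2,'pics/s14c.png')
crop(cv2.imread('pics/t14.png'),240,110,480,330,3,'pics/t14c.png')
```

```text
[ 0.8288956  -0.18381928  0.016     ]
45.175 [0.501067   0.10343757 0.06027256]
```

View pics/s14c.png

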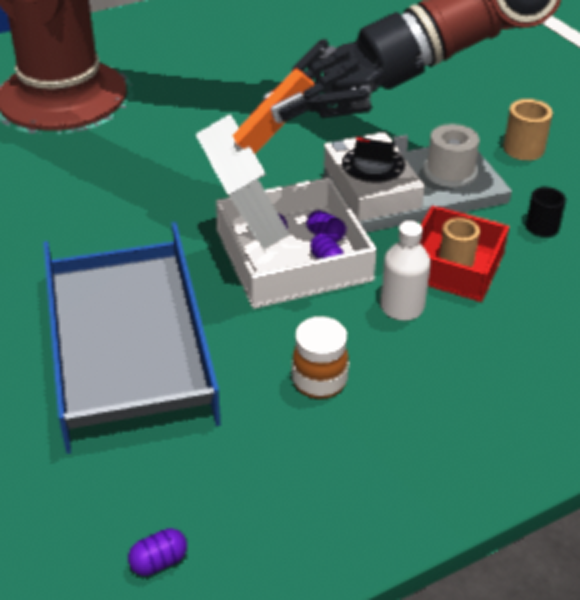

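View pics/t14c.png

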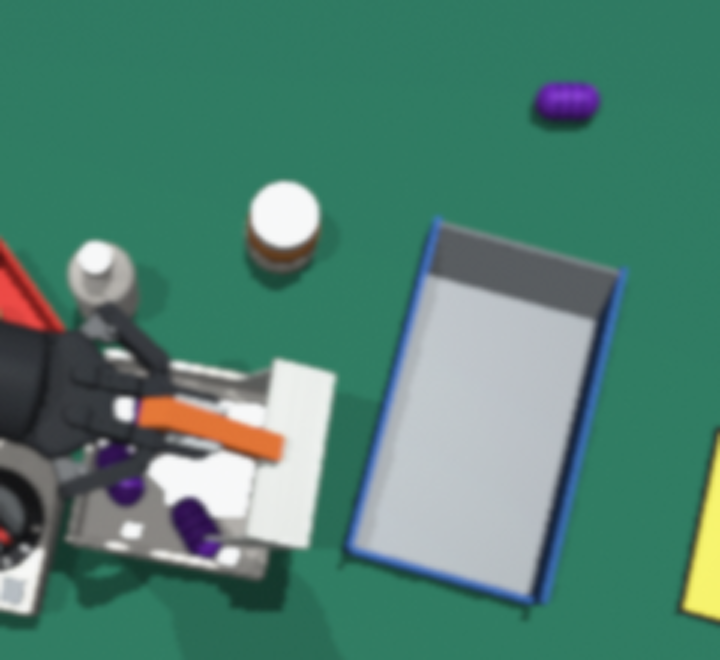

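Run:
```python
from sc import *
yw=OY+np.pi/2
slip(ty(-.03,0,.16,yw),yw,.9,.15)
slip(ty(-.06,0,.20,yw),yw,0,.2)
cv2.imwrite('pics/s15.png',snapshot('scene'));cv2.imwrite('pics/t15.png',snapshot('top'))
crop(cv2.imread('pics/s15.png'),170,130,460,430,2,'pics/s15c.png')
crop(cv2.imread('pics/t15.png'),240,110,480,330,3,'pics/t15c.png')
print(arm.read_opening()*85,arm.read_time())
def fe(B,yaw,be):
    R=Rs(yaw,-be);return np.array(B)-R@np.array([-.053,0,0]),R
g=np.array([.829,-.184])
for yaw in (-.2,-.4,-.6):
  for be in (0,.2,.35,.5,.7):
    u=np.array([np.cos(yaw),np.sin(yaw)]);o=''
    for d in (.0,.02,.03,.04):
      for z in (.002,.06):
        P,Q=tl(*fe([*(g+u*d),z],yaw,be));j=arm.ik(list(P),list(Q));o+='.' if j is None else 'X'
      o+=' '
    print(yaw,be,o)
```

```text
16.58987552858908 47.3833
-0.2 0 X. .. .. .. 
-0.2 0.2 XX XX XX XX 
-0.2 0.35 XX XX XX XX 
-0.2 0.5 XX XX XX XX 
-0.2 0.7 XX XX XX XX 
-0.4 0 X. .. .. .. 
-0.4 0.2 XX XX XX XX 
-0.4 0.35 XX XX XX XX 
-0.4 0.5 XX XX XX XX 
-0.4 0.7 XX XX XX XX 
-0.6 0 XX .. .. .. 
-0.6 0.2 XX XX XX XX 
-0.6 0.35 XX XX XX XX 
-0.6 0.5 XX XX XX XX 
-0.6 0.7 XX XX XX XX
```

View pics/s15c.png

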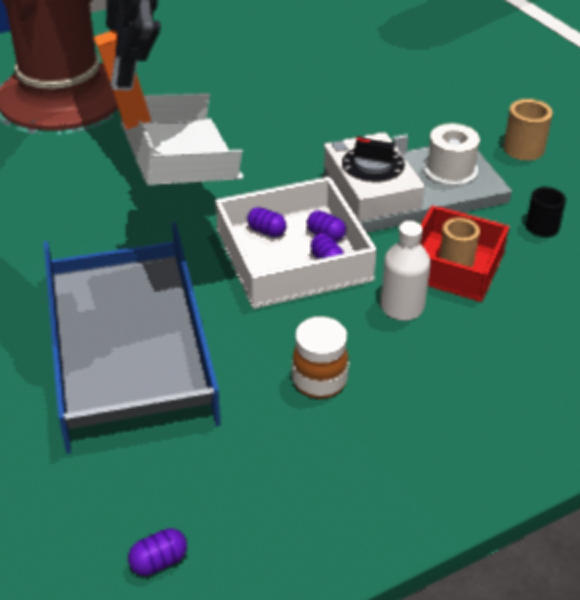

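View pics/t15c.png

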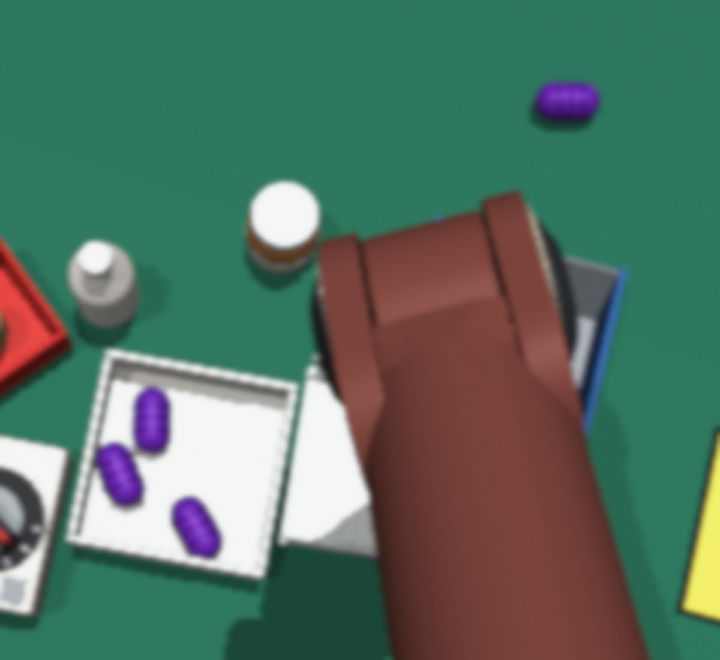

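```bash
cat >> sc.py <<'E'
def fe(B,yaw,be):
    R=Rs(yaw,-be);return np.array(B)-R@np.array([-.053,0,0]),R
def sback(B,yaw,be,v=.12):
    P,Q=tl(*fe(B,yaw,be));arm.line_to(list(P),v,list(Q))
E
python3 - <<'E'
from sc import *
gs=ray('scene',(249,406),.016);gt=ray('top',(428.8,143.5),.016);print(gs,gt)
g=(gs+gt)[:2]/2
yaw=-.5;u=np.array([np.cos(yaw),np.sin(yaw)])
P,Q=tl(*fe([.70,-.15,.16],yaw,.3));j=arm.ik(list(P),list(Q));print(np.round(j,2),np.round(arm.read_joint_positions(),2))
arm.movep(list(P),list(Q))
sback([*(g+u*.045),.09],yaw,.4,.2)
print(arm.read_time(),np.round(arm.read_joint_positions(),2),arm.read_ft_force())
cv2.imwrite('pics/t16.png',snapshot('top'));cv2.imwrite('pics/s16.png',snapshot('scene'))
E
```

```text
[ 0.83065421 -0.18298226  0.016     ] [ 0.83024289 -0.18332882  0.016     ]
[-0.07  0.64  0.4   1.42 -0.25  1.08 -1.71] [-0.09  0.32  0.02  1.81  0.27  1.09 -0.36]
49.6667 [ 0.02  0.95  0.38  0.98 -0.3   1.11 -1.73] [ 0.65455206 -0.24566604 -2.5385582 ]
```

View pics/s16.png

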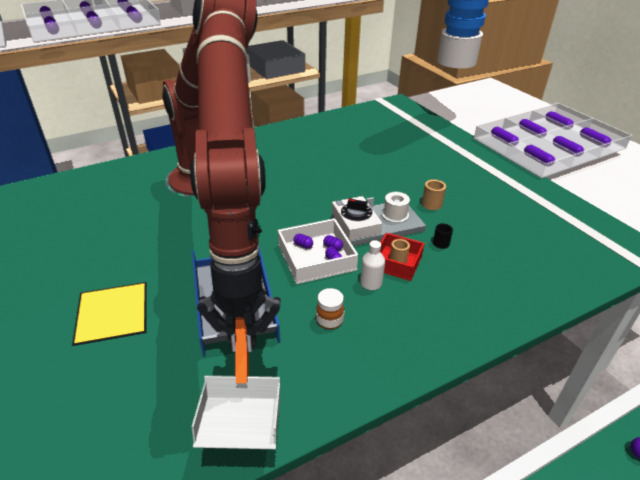

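View pics/t16.png

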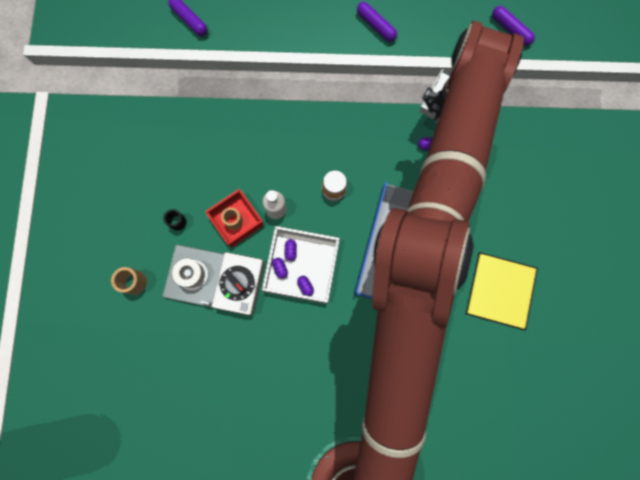

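Run:
```python
from sc import *
g=np.array([.8304,-.1832]);yaw=-.5;u=np.array([np.cos(yaw),np.sin(yaw)])
f0=np.array(arm.read_ft_force())
for z in (.03,.01,.006,.004):
    sback([*(g+u*.045),z],yaw,.4,.08);f=np.array(arm.read_ft_force())-f0;print(z,f.round(1))
    if f[2]>3:break
n=lambda:scoop_now()
for d in (.03,.01,-.02,-.05):
    sback([*(g+u*d),.005],yaw,.4,.08);f=np.array(arm.read_ft_force())-f0;print(d,f.round(1))
p,R=scoop_now();print((p+R@[-.053,0,0]).round(4),arm.read_time())
cv2.imwrite('pics/s17.png',snapshot('scene'));cv2.imwrite('pics/t17.png',snapshot('top'))
wsnap('pics/w17.png')
```

```text
0.03 [ 0.   1.4 -0.5]
0.01 [-0.3  0.3 -0.5]
0.006 [-4.6  1.5  6.2]
0.03 [-1.6 -0.3  7.9]
0.01 [-1.1  0.3  9.1]
-0.02 [-0.2 -0.7  9.5]
-0.05 [-0.7  0.2 10.1]
[ 0.7896 -0.1601  0.0082] 53.1083
```

View pics/w17.png

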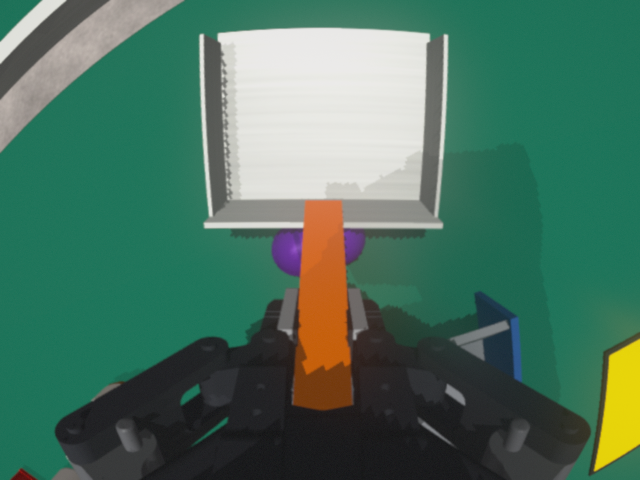

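View pics/t17.png

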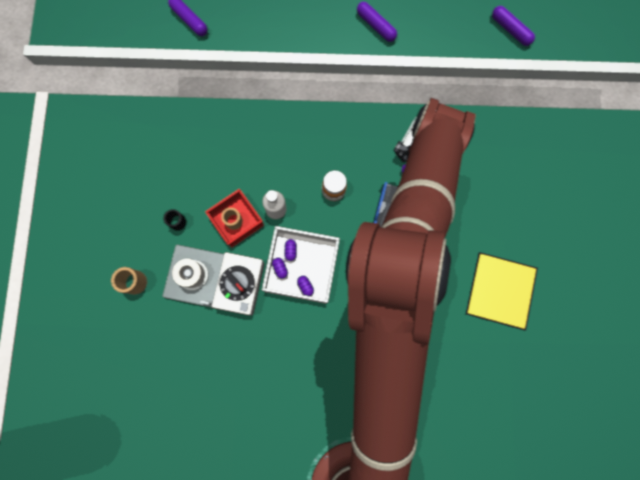

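Run:
```python
from sc import *
pos=np.array(arm.read_tool_pos());rot=np.array(arm.read_eef_rot());ci=camera_info('wrist')
print(wray((318,250),.016,pos,rot,ci))
u=np.array([np.cos(-.5),np.sin(-.5)])
e=np.array([.7896,-.1601])
sback([*(e+u*.012),.008],-.5,.4,.1)   # back off
sback([*(e+u*.03),.14],-.5,.4,.2)
cv2.imwrite('pics/s18.png',snapshot('scene'));wsnap('pics/w18.png')
print(arm.read_time())
yw=TY+np.pi/2
for ly in (.06,-.0,-.1,-.16):
  for z in (.008,.14):
    o=''
    for be in (.2,.3,.4,.5):
      P,Q=tl(*fe(tr(.22,ly,z),yw,be));j=arm.ik(list(P),list(Q));o+=' '+str(None if j is None else np.round(j,2))
    print(ly,z,o[:60])
```

```text
[ 0.75050666 -0.1356963   0.016     ]
54.4833
0.06 0.008  [ 0.17  0.97 -0.07  1.07  0.12  1.11 -0.18] [ 0.24  0.98 -0
0.06 0.14  [ 0.16  0.88 -0.06  0.91  0.1   1.36 -0.15] [ 0.23  0.88 -0
-0.0 0.008  [ 0.25  0.97 -0.07  1.08  0.12  1.1  -0.1 ] [ 0.32  0.98 -0
-0.0 0.14  [ 0.24  0.87 -0.07  0.93  0.1   1.35 -0.08] [ 0.31  0.88 -0
-0.1 0.008  [ 0.37  0.98 -0.08  1.06  0.13  1.1   0.02] [ 0.45  1.   -0
-0.1 0.14  [ 0.37  0.88 -0.07  0.9   0.1   1.36  0.05] [ 0.43  0.9  -0
-0.16 0.008  [ 0.45  1.   -0.08  1.02  0.13  1.12  0.1 ] [ 0.52  1.02 -0
-0.16 0.14  [ 0.44  0.9  -0.07  0.85  0.11  1.38  0.13] [ 0.51  0.93 -0
```

View pics/w18.png

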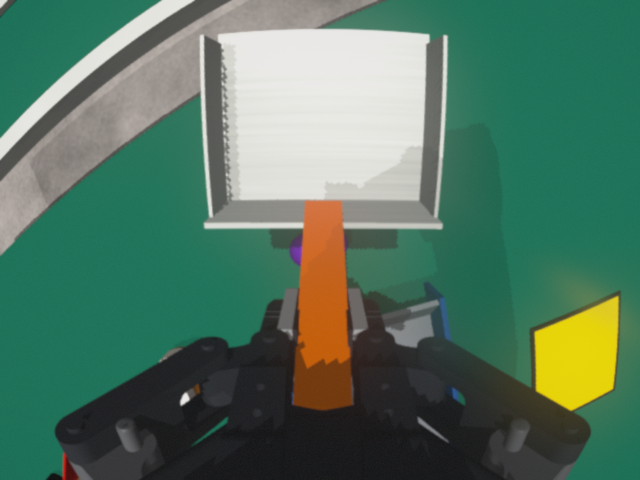

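View pics/s18.png

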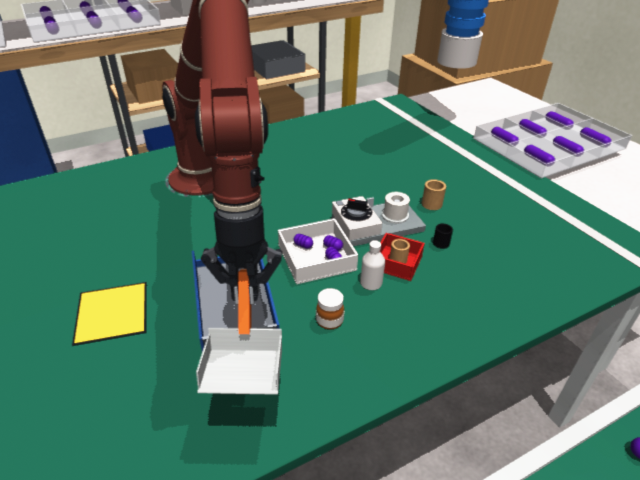

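Run:
```python
from sc import *
yw=TY+np.pi/2
sback(tr(.22,.11,.16),yw,.3,.2)
im,pos,rot,ci=wsnap('pics/w19.png');print(arm.read_time())
cv2.imwrite('pics/s19.png',snapshot('scene'));cv2.imwrite('pics/t19.png',snapshot('top'))
np.savez('w19.npz',pos=pos,rot=rot)
```

```text
56.5
```

View pics/w19.png

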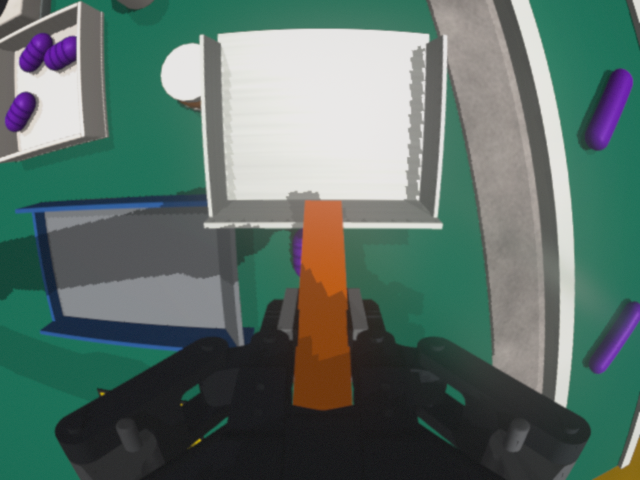

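View pics/s19.png

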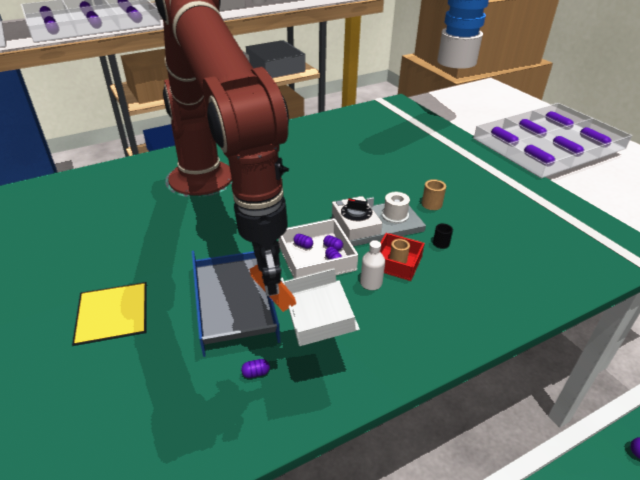

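View pics/t19.png

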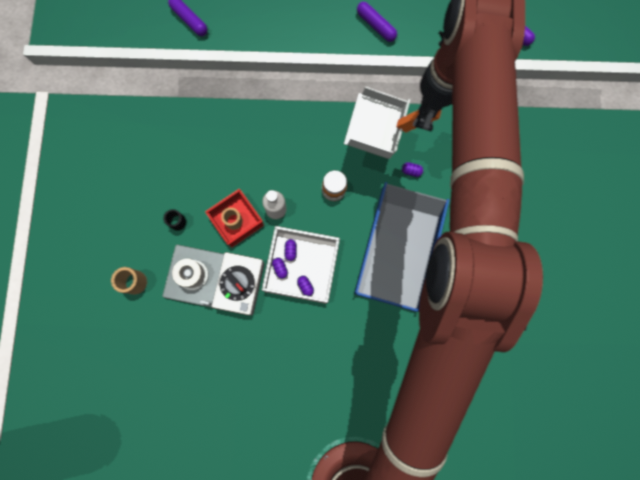

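Run:
```python
from sc import *
c,s=np.cos(TY),np.sin(TY);R=np.array([[c,-s],[s,c]])
a=ray('top',(412.5,169.5),.016);b=ray('scene',(256,369),.016)
for g in (a,b): print(g,(R.T@(g[:2]-TR)).round(4))
```

```text
[ 0.75890027 -0.14047238  0.016     ] [0.2067 0.017 ]
[ 0.7614212  -0.13944191  0.016     ] [0.2089 0.0187]
```

Run:
```python
from sc import *
yw=TY+np.pi/2
f0=np.array(arm.read_ft_force())
sback(tr(.215,.085,.03),yw,.3,.2)
for z in (.012,.008,.006,.004):
    sback(tr(.215,.085,z),yw,.3,.06);f=np.array(arm.read_ft_force())-f0;print(z,f.round(1))
    if f[2]>3:break
for y in (.05,0,-.05,-.1,-.155):
    sback(tr(.215,y,z+.001),yw,.3,.1);f=np.array(arm.read_ft_force())-f0;print(y,f.round(1))
print(arm.read_time())
wsnap('pics/w20.png')
sback(tr(.215,-.14,.02),yw,.3,.1)
sback(tr(.215,-.10,.14),yw,.3,.2)
cv2.imwrite('pics/s20.png',snapshot('scene'));cv2.imwrite('pics/t20.png',snapshot('top'))
```

```text
0.012 [-0.4  0.1  0.5]
0.008 [-0.8 -0.8  0.9]
0.006 [ 0.  -0.6  1.9]
0.004 [-1.6 -0.5  7.4]
0.05 [-1.2 -1.4  9.3]
0 [-0.6 -0.   9. ]
-0.05 [-0.6  0.9  8.6]
-0.1 [-0.1  0.9  8.3]
-0.155 [-0.3  1.   8.9]
61.7583
```

View pics/w20.png

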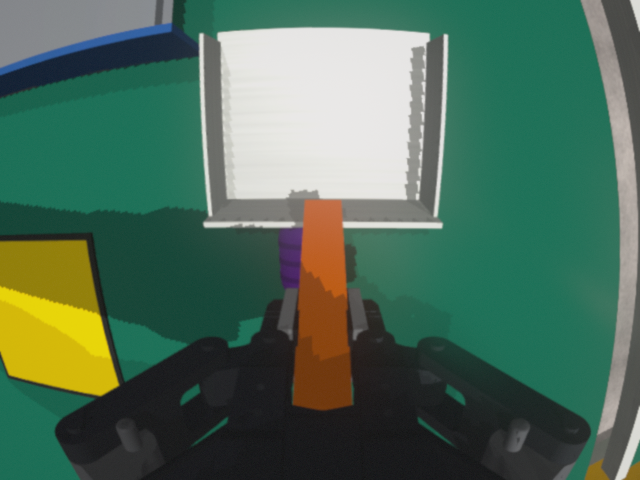

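View pics/s20.png

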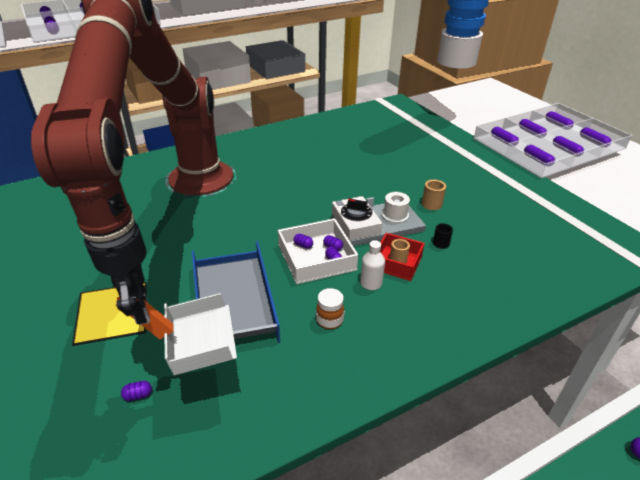

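View pics/t20.png

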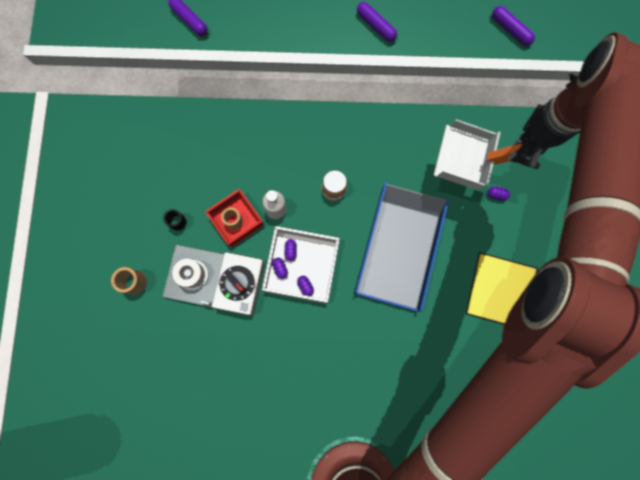

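Run:
```python
from sc import *
c,s=np.cos(TY),np.sin(TY);R=np.array([[c,-s],[s,c]])
L=[]
for g in (ray('top',(499,193.7),.016),ray('scene',(137,391),.016)): L.append(R.T@(g[:2]-TR));print(g,L[-1].round(4))
gl=np.mean(L,0)
P,Q=tl(*fe(tr(gl[0]+.05,gl[1],.14),TY,.35))
arm.movep(list(P),list(Q))
f0=np.array(arm.read_ft_force())
sback(tr(gl[0]+.05,gl[1],.03),TY,.35,.2)
for z in (.01,.007,.005,.003):
    sback(tr(gl[0]+.05,gl[1],z),TY,.35,.06);f=np.array(arm.read_ft_force())-f0;print(z,f.round(1))
    if f[2]>3:break
for x in np.linspace(gl[0]+.04,.105+.020,4):
    sback(tr(x,gl[1],z+.001),TY,.35,.1);f=np.array(arm.read_ft_force())-f0;print(x,f.round(1))
print(arm.read_time())
sback(tr(.14,gl[1],.02),TY,.35,.1)
sback(tr(.18,gl[1],.14),TY,.35,.2)
cv2.imwrite('pics/s21.png',snapshot('scene'));cv2.imwrite('pics/t21.png',snapshot('top'));wsnap('pics/w21.png')
```

```text
[ 0.70123452 -0.35858682  0.016     ] [ 0.2054 -0.2086]
[ 0.70346276 -0.35666133  0.016     ] [ 0.2071 -0.2062]
0.01 [-0.4 -0.3  0.7]
0.007 [-0.  -0.5  0.2]
0.005 [-1.9  1.3  6.5]
0.24621820805163377 [-2.5  1.2  7.4]
0.2058121387010892 [-2.6  0.6  7.9]
0.16540606935054458 [-2.5  0.9  8.7]
0.125 [-0.6  0.1  9.7]
67.85
```

View pics/s21.png

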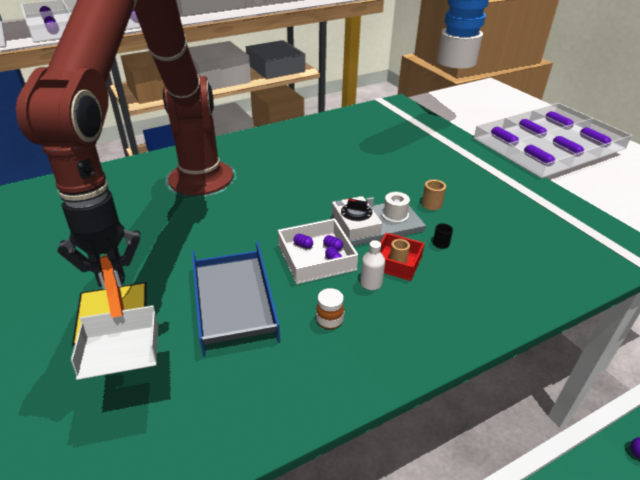

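View pics/t21.png

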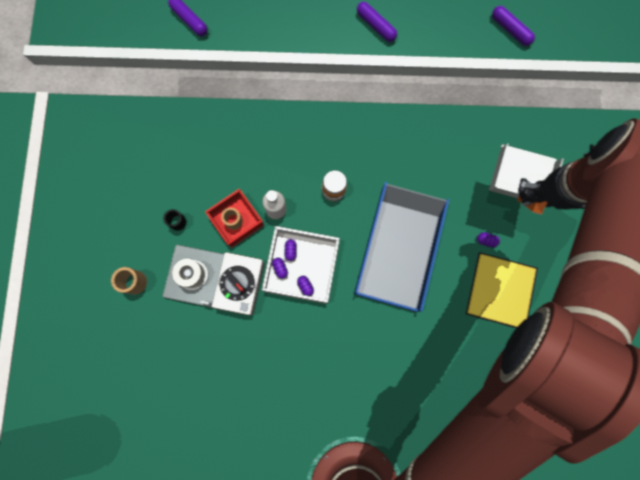

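Run:
```python
from sc import *
c,s=np.cos(TY),np.sin(TY);R=np.array([[c,-s],[s,c]])
g=R.T@(ray('top',(487,239.3),.016)[:2]-TR);print(g)
yw=TY+np.pi/2
X=max(.119,g[0]+.008)
P,Q=tl(*from_lip(tr(.16,g[1]-.055,.14),yw,-.1))
print(np.round(arm.ik(list(P),list(Q)),2),np.round(arm.read_joint_positions(),2))
arm.movep(list(P),list(Q))
f0=np.array(arm.read_ft_force())
slip(tr(X,g[1]-.055,.05),yw,.03,.2)
for z in (.01,.004,.002,.0005,-.001,-.002):
    slip(tr(X,g[1]-.055,z),yw,.03,.05);f=np.array(arm.read_ft_force())-f0;print(z,f.round(1),lipnow().round(4))
    if f[2]>3:break
print(z,arm.read_time())
np.savez('z.npz',z=z,X=X,g=g,f0=f0)
cv2.imwrite('pics/t22.png',snapshot('top'));cv2.imwrite('pics/s22.png',snapshot('scene'));wsnap('pics/w22.png')
```

```text
[ 0.08203069 -0.20396249]
[ 0.67  0.89 -0.09  0.91  0.22  1.29  0.31] [ 0.34  0.69  0.25  1.36 -0.22  1.02 -1.19]
0.01 [-4.  -1.  11.3] [ 0.6043 -0.39    0.0129]
0.01 72.0167
```

View pics/t22.png

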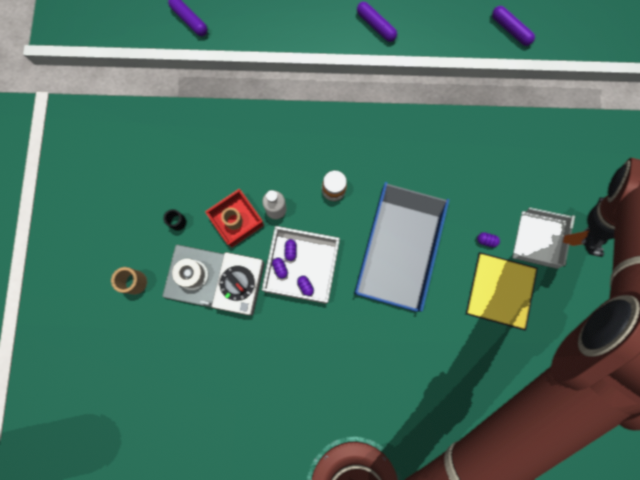

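View pics/s22.png

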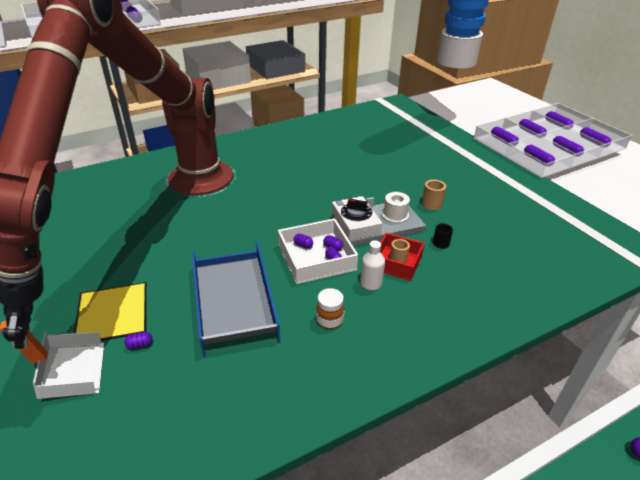

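View pics/w22.png

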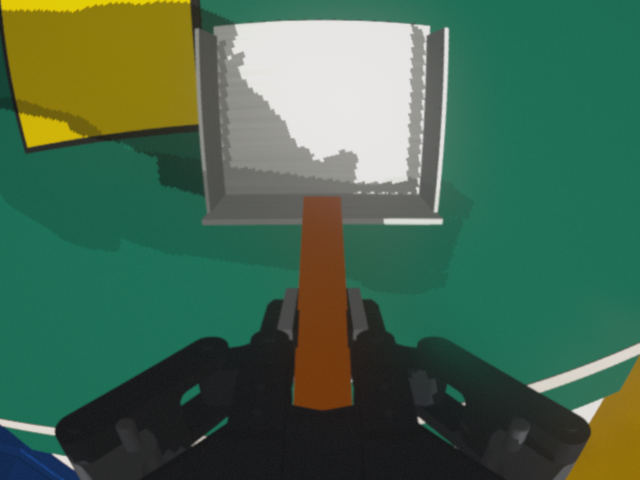

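Run:
```python
from h import *
crop(cv2.imread('pics/w22.png'),180,10,470,250,2.7,'pics/w22c.png')
crop(cv2.imread('pics/w8.png'),180,0,470,240,2.7,'pics/w8d.png')
```

```text
(no output)
```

View pics/w22c.png

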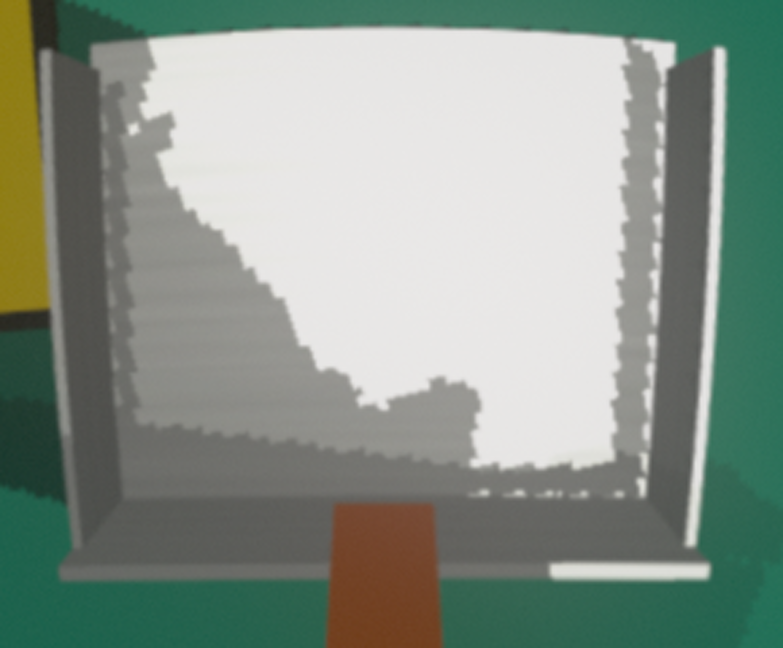

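View pics/w8d.png

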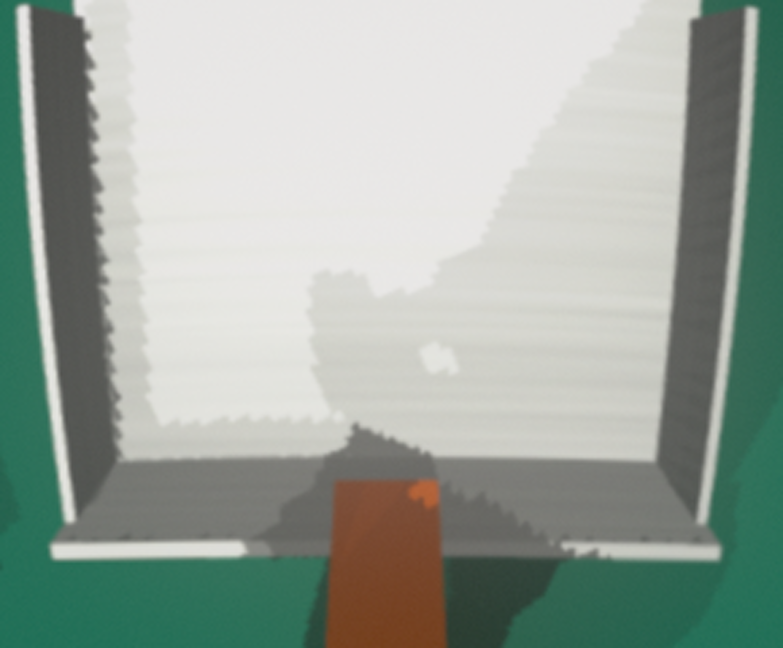

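```bash
cat > refit.py <<'E'
from sc import *
from scipy.optimize import least_squares
def refit(P,off,f,pos,rot,save=True):
    g=np.load('grasp.npz');ci=camera_info('wrist')
    Rt=Rn.from_quat(rot).as_matrix()
    O=[(-.053,.062,.046),(-.053,-.062,.046),(-.051,.06,.002),(-.051,-.06,.002),(.053,.06,.002),(.053,-.06,.002)]
    pix=[((a+.5)/f-.5+off[0],(b+.5)/f-.5+off[1]) for a,b in P]
    def res(v,full=False):
        R=g['R']@Rn.from_rotvec(v[:3]).as_matrix();p=g['p']+v[3:]
        return np.concatenate([wproj(pos+Rt@(p+R@np.array(o)),pos,rot,ci)-u for o,u in zip(O,pix)]+[v[[0,2]]*100,[v[4]*2000]])
    r=least_squares(res,np.zeros(6));print('rotvec',r.x[:3].round(4),'dp(tool)',r.x[3:].round(4),'res',r.fun.round(1))
    R=g['R']@Rn.from_rotvec(r.x[:3]).as_matrix();p=g['p']+r.x[3:]
    print('grip point in tool',(p+R@[-.076,0,.106]).round(4))
    if save: np.savez('grasp.npz',R=R,p=p)
E
cp grasp.npz grasp0.npz
python3 - <<'E'
from refit import *
pos=np.array(arm.read_tool_pos());rot=np.array(arm.read_eef_rot())
refit([(60,580),(710,580),(121,500),(645,498),(91,43),(676,43)],(180,10),2.7,pos,rot)
p,R=scoop_now()
for o in [(.053,0,0),(-.053,0,0),(.053,.06,0),(.053,-.06,0)]: print((p+R@o).round(4))
E
```

```text
rotvec [0.0033 0.1069 0.0006] dp(tool) [ 0.0081 -0.0003  0.0135] res [ 0.1  1.2 -0.4  0.8  0.6  0.2  0.1  0.7  2.4 -1.6 -2.2 -1.5  0.3  0.1
 -0.5]
grip point in tool [ 0.0522 -0.0001  0.0041]
[ 0.6001 -0.4051  0.0033]
[ 0.5737 -0.5067  0.0184]
[ 0.542  -0.39    0.0034]
[ 0.6582 -0.4202  0.0032]
```

Run:
```python
from sc import *
d=np.load('z.npz');X=float(d['X']);g=d['g'];f0=d['f0'];yw=TY+np.pi/2
y0=g[1]-.05
slip(tr(X,y0,.025),yw,.03,.1)
for z in (.01,.006,.004,.003,.002,.001,0,-.001,-.002):
    slip(tr(X,y0,z),yw,.03,.05);f=np.array(arm.read_ft_force())-f0
    if f[2]>3:break
print(z,f.round(1),lipnow().round(4))
c,s=np.cos(yw),np.sin(yw)
for y in (-.23,-.2,-.17,-.14,-.11,-.09):
    slip(tr(X,y,z+.0003),yw,.03,.1);f=np.array(arm.read_ft_force())-f0
    print(y,'fwd',(f@[c,s,0]).round(1),'z',f[2].round(1))
    if f@[c,s,0]<-20:break
print(arm.read_time())
cv2.imwrite('pics/t23.png',snapshot('top'));cv2.imwrite('pics/s23.png',snapshot('scene'));wsnap('pics/w23.png')
```

```text
0.003 [-0.8 -0.8  6.2] [ 0.6068 -0.3819  0.0041]
-0.23 fwd 0.9 z 5.5
-0.2 fwd -0.4 z 6.0
-0.17 fwd -0.2 z 5.5
-0.14 fwd -0.4 z 7.5
-0.11 fwd -0.5 z 7.0
-0.09 fwd -1.3 z 6.2
76.2
```

View pics/w23.png

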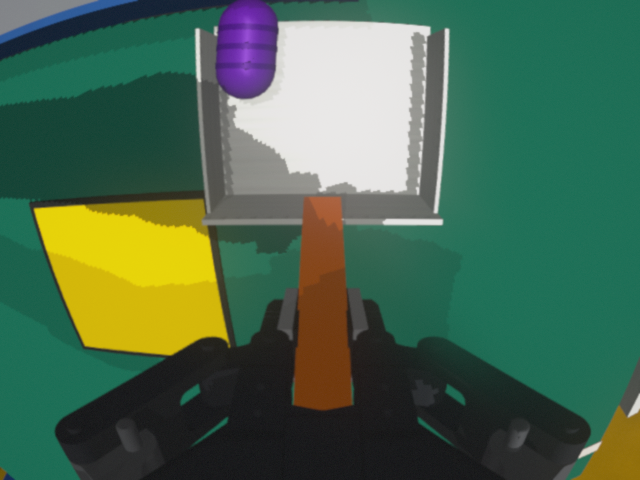

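View pics/s23.png

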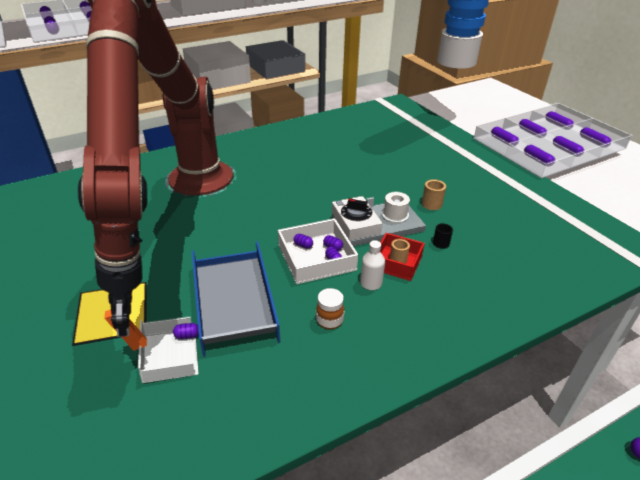

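Run:
```python
from sc import *
arm.move_gripper(0,120)
d=np.load('z.npz');X=float(d['X']);f0=d['f0'];yw=TY+np.pi/2
slip(tr(X,-.084,.0035),yw,.02,.04)
print((np.array(arm.read_ft_force())-f0).round(1))
p,R=scoop_now();B=p+R@[-.053,0,0]
for be in (.1,.2,.3,.4):
    sback([B[0],B[1],.006],yw,be,.05)
sback([B[0],B[1],.10],yw,.4,.12)
sback([B[0],B[1],.16],yw,.45,.15)
print(arm.read_time(),(np.array(arm.read_ft_force())-f0).round(1))
cv2.imwrite('pics/s24.png',snapshot('scene'));wsnap('pics/w24.png')
```

```text
[-0.3 -3.7  8.2]
80.2917 [-0.7  0.5 -2.5]
```

View pics/w24.png

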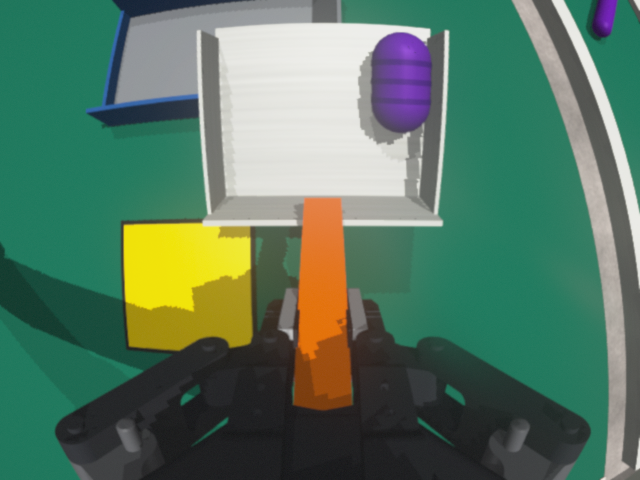

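Run:
```python
from sc import *
yw=OY+np.pi/2
slip(ty(-.03,0,.20,yw),yw,-.42,.12)
slip(ty(-.03,0,.10,yw),yw,-.3,.12)
slip(ty(-.03,0,.085,yw),yw,0,.12)
slip(ty(-.03,0,.075,yw),yw,.35,.12)
slip(ty(-.03,0,.068,yw),yw,.65,.10)
slip(ty(-.03,0,.065,yw),yw,.9,.08)
slip(ty(-.03,0,.065,yw),yw,1.0,.06)
arm.pause(.4)
slip(ty(-.03,0,.16,yw),yw,.9,.15)
slip(ty(-.06,0,.20,yw),yw,0,.2)
print(arm.read_time(),np.array(arm.read_ft_force()).round(2))
cv2.imwrite('pics/s25.png',snapshot('scene'));cv2.imwrite('pics/t25.png',snapshot('top'));wsnap('pics/w25.png')
```

```text
89.9333 [ 0.43  0.52 -1.14]
```

View pics/s25.png

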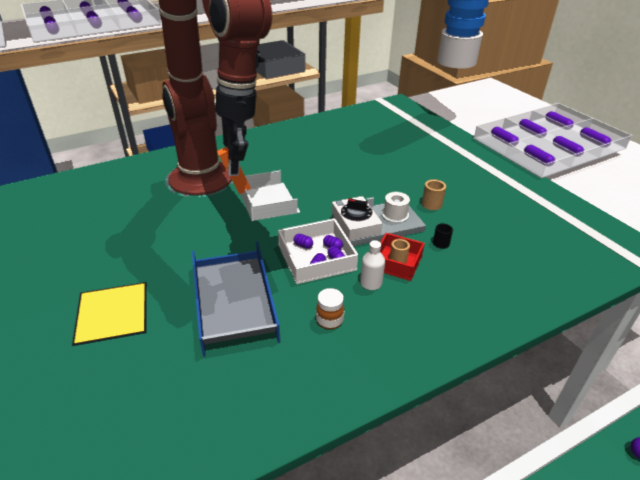

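View pics/t25.png

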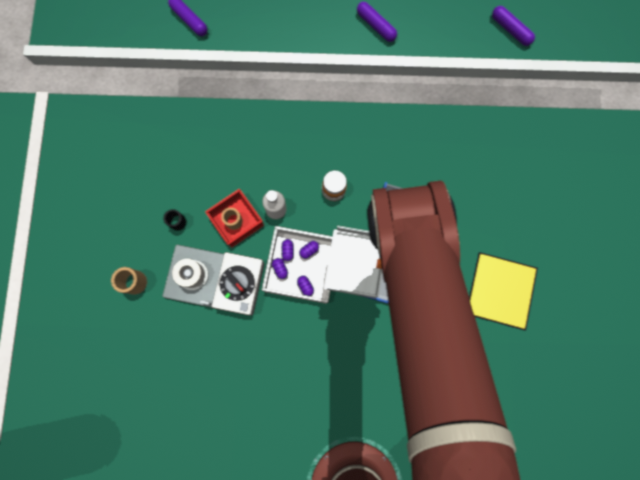

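View pics/w25.png

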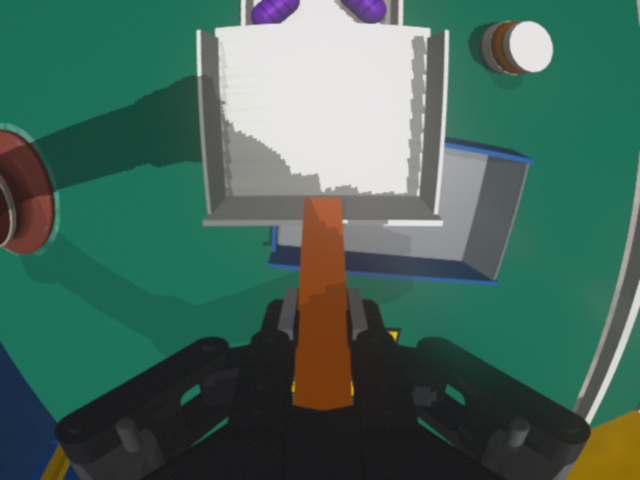

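Run:
```python
from sc import *
PY=-.244
pc=np.array([.4597,-.3607])
def sp(z,pitch=0,v=.15,mp=False):
    P,Q=tl([*pc,z],Rs(PY,pitch))
    if mp: arm.movep(list(P),list(Q))
    else: arm.line_to(list(P),v,list(Q))
yw=OY+np.pi/2
slip(ty(-.12,0,.24,yw),yw,0,.2)
sp(.18,0,mp=True)
print(arm.read_time());f0=np.array(arm.read_ft_force())
sp(.03,0,.2)
for z in (.012,.009,.007,.006,.005,.004,.003,.002):
    sp(z,0,.04);f=np.array(arm.read_ft_force())-f0;print(z,f.round(1),np.array(arm.read_wrist_torque()).round(2))
    if f[2]>4:break
print(scoop_now())
cv2.imwrite('pics/s26.png',snapshot('scene'));wsnap('pics/w26.png')
crop(cv2.imread('pics/s26.png'),40,200,200,370,4,'pics/s26c.png')
```

```text
91.5917
0.012 [ 0.2 -0.9 -0.8] [-0.03 -0.13 -0.07]
0.009 [-0.1 -0.2 -0.7] [-0.01 -0.11  0.02]
0.007 [-0.5 -0.5  3.1] [ 0.09 -0.22  0.03]
0.006 [-2.4 -0.1  6.4] [ 0.27 -0.14  0.02]
(array([ 0.45954096, -0.36117162,  0.0069237 ]), array([[ 9.70230741e-01,  2.42181816e-01, -5.26339579e-04],
       [-2.42181611e-01,  9.70230842e-01,  4.24648552e-04],
       [ 6.13513051e-04, -2.84537313e-04,  9.99999771e-01]]))
```

View pics/s26c.png

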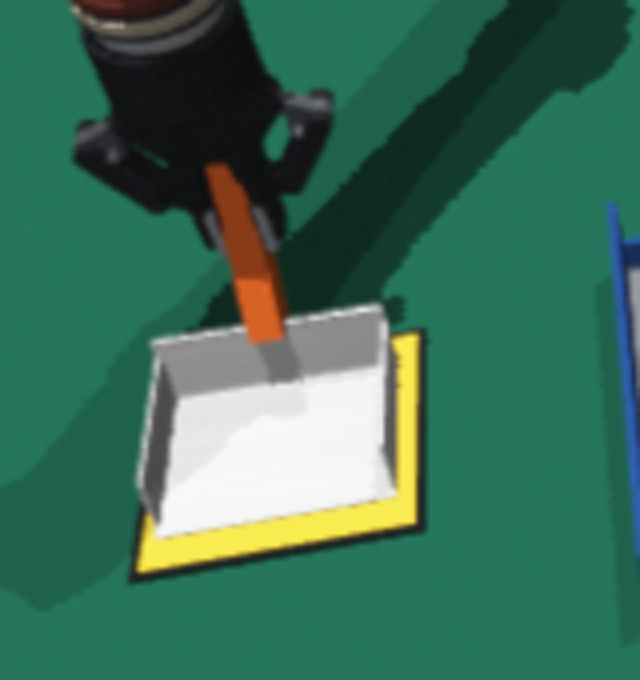

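View pics/w26.png

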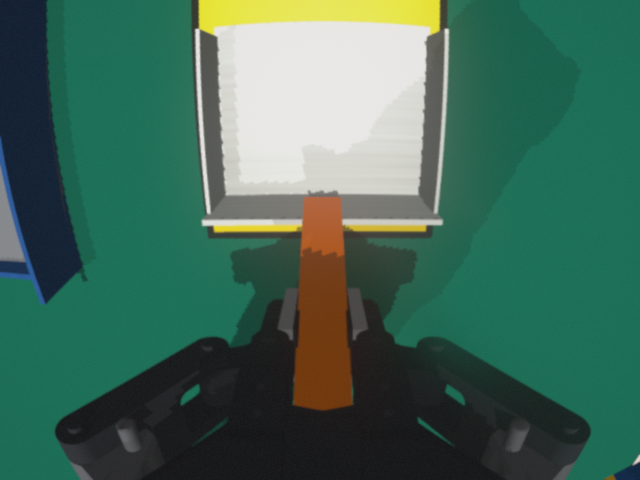

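Run:
```python
from sc import *
arm.move_gripper(1.0)
p=np.array(arm.read_tool_pos());arm.line_to(list(p+[0,0,.15]),.2)
cv2.imwrite('pics/s27.png',snapshot('scene'))
P=[.4555,.2805,.26]
for a in (0,.4,.8,1.2,1.6,2.0,2.4,2.8):
    for k in (0,np.pi):
        j=arm.ik(P,list(down(a+k)));print(round(a+k,2),None if j is None else np.round(j,2))
b=bestdown(P,1.404+np.pi/2)
arm.movep(P,list(b[1]))
im,pos,rot,ci=wsnap('pics/w28.png');print(arm.read_time(),pos,wproj([.4555,.2805,.094],pos,rot,ci))
np.savez('w28.npz',pos=pos,rot=rot)
crop(cv2.imread('pics/s27.png'),40,200,200,370,4,'pics/s27c.png')
```

```text
0 [-0.41  0.5  -0.28  1.81  0.17  0.86 -0.77]
3.14 [ 0.08  0.74 -1.15  1.8   0.76  1.12  1.81]
0.4 [-0.36  0.51 -0.35  1.81  0.22  0.86 -0.41]
3.54 [-1.25  0.74  1.13  1.83 -0.76  1.08 -2.56]
0.8 [-0.32  0.52 -0.42  1.81  0.26  0.87 -0.05]
3.94 [-0.81  0.5   0.32  1.82 -0.21  0.85 -2.73]
1.2 [-0.3   0.52 -0.44  1.81  0.28  0.88  0.33]
4.34 [-0.73  0.49  0.2   1.82 -0.12  0.84 -2.41]
1.6 [-0.    0.66 -0.96  1.8   0.63  1.03  0.39]
4.74 [-0.65  0.49  0.08  1.82 -0.05  0.84 -2.08]
2.0 [ 0.08  0.74 -1.15  1.8   0.76  1.12  0.67]
5.14 [-0.57  0.49 -0.03  1.81  0.02  0.84 -1.76]
2.4 [ 0.08  0.74 -1.15  1.8   0.76  1.12  1.07]
5.54 [-0.51  0.49 -0.12  1.81  0.08  0.84 -1.41]
2.8 [ 0.08  0.74 -1.15  1.8   0.76  1.12  1.47]
5.94 [-0.45  0.49 -0.21  1.81  0.13  0.85 -1.07]
97.8667 [0.45643987 0.27902565 0.2599875 ] [320.67086981 241.0696595 ]
```

View pics/w28.png

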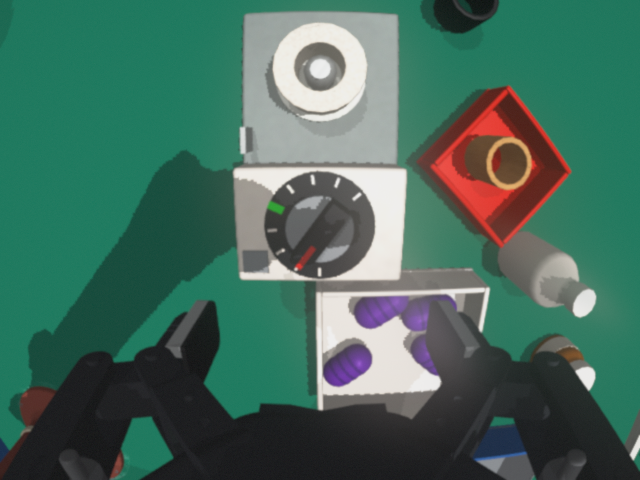

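View pics/s27c.png

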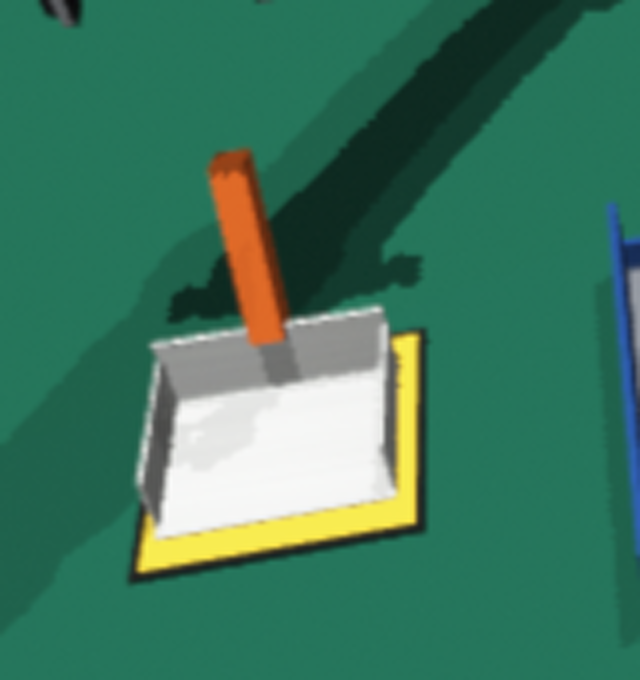

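Run:
```python
from h import *
crop(cv2.imread('pics/w28.png'),225,155,415,290,4.2,'pics/w28c.png')
```

```text
(no output)
```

View pics/w28c.png

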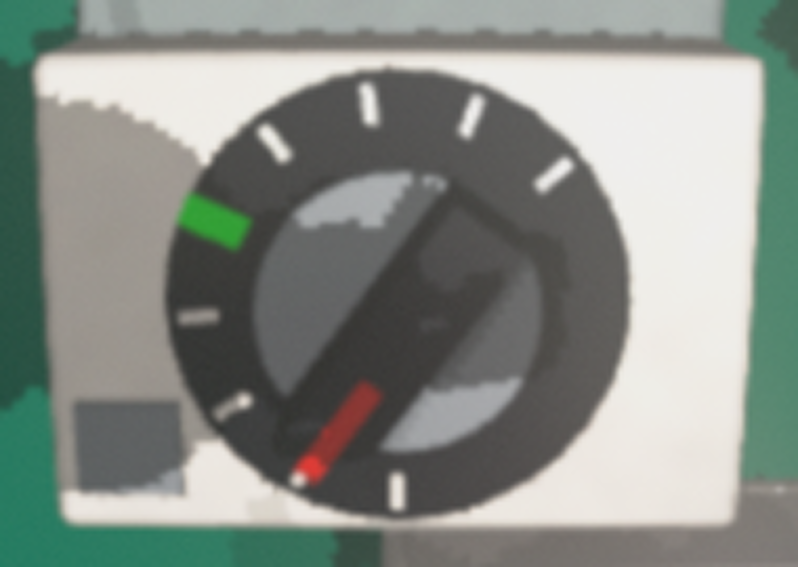

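Run:
```python
from h import *
d=np.load('w28.npz');pos,rot=d['pos'],d['rot'];ci=camera_info('wrist')
W=lambda p,z:wray(((p[0]+.5)/4.2-.5+225,(p[1]+.5)/4.2-.5+155),z,pos,rot,ci)[:2]
c=W((397.5,293),.061);print('c',c)
for n,p in (('0',(397,490)),('1',(233,405)),('1.5',(198,317)),('mark',(214,222)),('2.5',(275,142)),('3',(370,104)),('4',(553,175))):
    v=W(p,.061)-c;print(n,np.hypot(*v).round(4),np.arctan2(v[1],v[0]).round(3))
a,b=W((309,470),.094),W((372,392),.094);v=a-b;print('red',a,b,np.arctan2(v[1],v[0]),'from c',np.hypot(*(a-c)),np.arctan2(*(a-c)[::-1]))
```

```text
c [0.45485977 0.28360415]
0 0.0378 -1.745
1 0.0368 -2.7
1.5 0.0363 3.094
mark 0.035 2.59
2.5 0.0347 2.065
3 0.0343 1.54
4 0.0348 0.497
red [0.43729372 0.26516606] [0.44973995 0.27658696] -2.3991281398157085 from c 0.02546623637681145 -2.331978679266418
```

Run:
```python
from h import *
c=[.455,.2815]
a0=-2.385+1.5*np.pi  # 2.327
arm.move_gripper(.55)
print(np.round(arm.ik([*c,.2],list(down(a0))),2))
arm.movep([*c,.2],list(down(a0)))
arm.line_to([*c,.148],.12)
print('f',np.round(arm.read_ft_force(),1))
arm.move_gripper(0,40)
print(arm.read_opening()*85,np.round(arm.read_ft_force(),1),arm.read_time())
n=9;tot=1.355
for i in range(1,n+1):
    arm.movep([*c,.148],list(down(a0-tot*i/n)))
    if i%3==0: print(i,np.round(arm.read_ft_force(),1),np.round(arm.read_wrist_torque(),2))
arm.pause(.3)
R=Rn.from_quat(arm.read_eef_rot()).as_matrix();print(np.arctan2(R[1,1],R[0,1]),a0-tot)
arm.move_gripper(.55)
arm.line_to([*c,.26],.2)
b=bestdown([.4555,.2805,.26],1.404+np.pi/2)
arm.movep([.4555,.2805,.26],list(b[1]));arm.pause(.2)
im,pos,rot,ci=wsnap('pics/w29.png');np.savez('w29.npz',pos=pos,rot=rot)
crop(im,225,155,415,290,4.2,'pics/w29c.png');print(arm.read_time())
```

```text
[-0.06  0.72 -0.88  1.86  0.7   0.9   1.05]
f [-0.1 -0.6  1.2]
12.46032306356018 [-0.2 -0.3  5.3] 101.025
3 [-1.  -0.5  8.1] [-0.23  0.23 -0.05]
6 [-0.8 -1.8  7.3] [-0.34  0.16 -0.02]
9 [-0.9 -2.1  8.4] [-0.42  0.25  0.03]
0.97864347675776 0.9723889803846899
105.85
```

View pics/w29c.png

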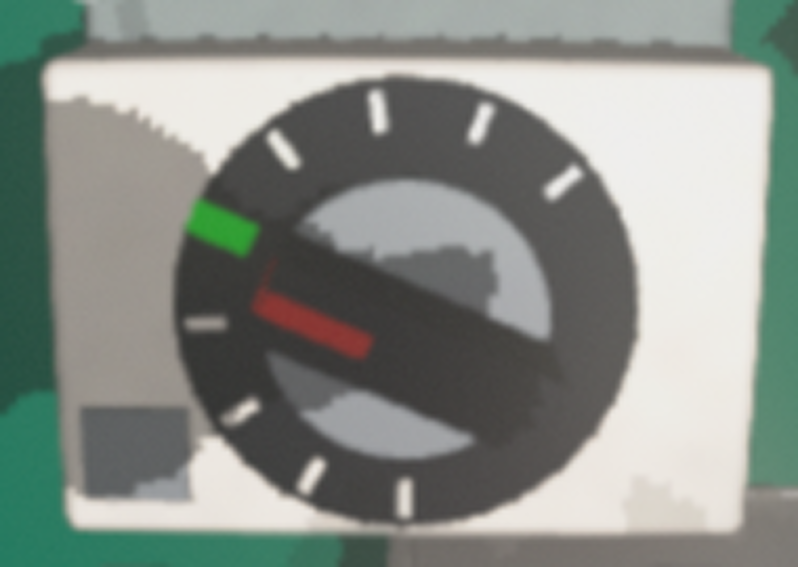

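Run:
```python
from h import *
d=np.load('w29.npz');pos,rot=d['pos'],d['rot'];ci=camera_info('wrist')
W=lambda p,z:wray(((p[0]+.5)/4.2-.5+225,(p[1]+.5)/4.2-.5+155),z,pos,rot,ci)[:2]
ticks={0:(405,498),.5:(312,475),1:(241,412),1.5:(206,323),2:(223,228),2.5:(284,149),3:(378,111),3.5:(482,123),4:(563,183)}
from scipy.optimize import least_squares
f=lambda q:np.concatenate([np.array(q[:2])+.036*np.array([np.cos(q[2]-t),np.sin(q[2]-t)])-W(p,q[3]) for t,p in ticks.items()])*1000
r=least_squares(f,[.455,.282,-1.737,.061]);print(r.x,np.abs(r.fun).max())
c=r.x[:2]
a,b=W((260,303),.094),W((371,348),.094);v=a-b
print('red',np.hypot(*(a-c)),np.hypot(*v))
for w in (np.arctan2(v[1],v[0]),np.arctan2(*(a-c)[::-1]),np.arctan2(*(b-c)[::-1])): print('theta',(r.x[2]-w)%(2*np.pi))
```

```text
[ 0.45478958  0.28195819 -1.74407055  0.0618572 ] 0.18011804310474888
red 0.025025877050912852 0.018911171296849043
theta 1.9636111785802708
theta 1.9688714188617356
theta 1.9851377480367187
```

Run:
```python
from h import *
c=[.4548,.2819];a1=.9724
b=[*c,.2]
arm.movep([*c,.2],list(down(a1)))
arm.line_to([*c,.148],.12)
arm.move_gripper(0,40)
for d in (.0,.015,.03): arm.movep([*c,.148],list(down(a1-d)))
arm.pause(.4)
R=Rn.from_quat(arm.read_eef_rot()).as_matrix();print(np.arctan2(R[1,1],R[0,1]))
arm.move_gripper(.55)
arm.line_to([*c,.24],.2)
bb=bestdown([.468,.355,.22],1.404+np.pi/2)
arm.movep([.468,.355,.22],list(bb[1]));arm.pause(.3)
im,pos,rot,ci=wsnap('pics/w30.png');np.savez('w30.npz',pos=pos,rot=rot)
print(arm.read_time(),wproj([*c,.094],pos,rot,ci))
```

```text
0.9417851081279718
111.1417 [320.74419251 369.94514218]
```

View pics/w30.png

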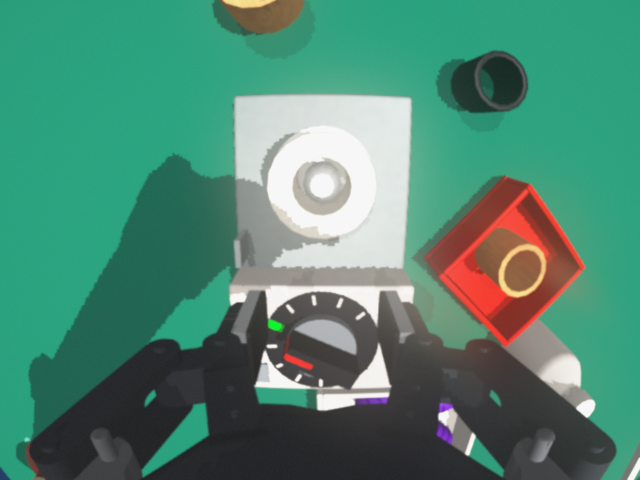

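```bash
cat > dm.py <<'E'
from h import *
E
python3 - <<'E'
from h import *
c=[.4548,.2819]
bb=bestdown([.4555,.2805,.20],1.404+np.pi/2)
arm.movep([.4555,.2805,.20],list(bb[1]));arm.pause(.3)
im,pos,rot,ci=wsnap('pics/w31.png');np.savez('w31.npz',pos=pos,rot=rot)
u=wproj([*c,.07],pos,rot,ci);print(u,arm.read_time())
x0,y0=int(u[0]-110),int(u[1]-100);print(x0,y0)
crop(im,x0,y0,x0+220,y0+180,3.6,'pics/w31c.png')
E
```

```text
[321.31676411 261.82332911] 111.9
211 161
```

View pics/w31c.png

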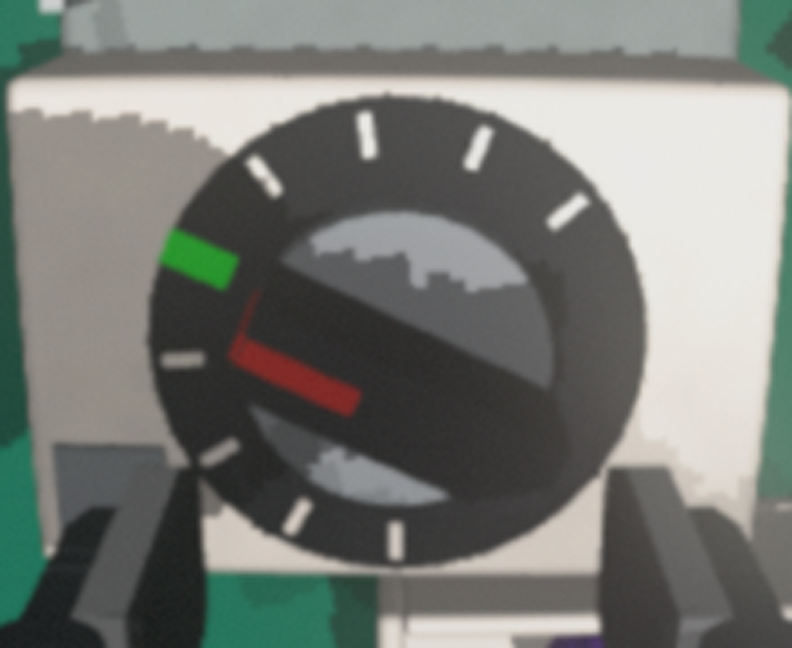

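Run:
```python
from h import *
from scipy.optimize import least_squares
d=np.load('w31.npz');pos,rot=d['pos'],d['rot'];ci=camera_info('wrist')
W=lambda p,z:wray(((p[0]+.5)/3.6-.5+211,(p[1]+.5)/3.6-.5+161),z,pos,rot,ci)[:2]
ticks={0:(396,541),.5:(297,517),1:(221,453),1.5:(183,360),2:(200,260),2.5:(265,176),3:(367,136),3.5:(479,148),4:(568,211)}
f=lambda q:np.concatenate([np.array(q[:2])+.036*np.array([np.cos(q[2]-t),np.sin(q[2]-t)])-W(p,q[3]) for t,p in ticks.items()])*1000
r=least_squares(f,[.455,.282,-1.737,.061]);print(r.x,np.abs(r.fun).max())
c=r.x[:2]
a,b=W((236,345),.094),W((356,403),.094);v=a-b
print('red',np.hypot(*(a-c)),np.hypot(*v))
for w in (np.arctan2(v[1],v[0]),np.arctan2(*(a-c)[::-1]),np.arctan2(*(b-c)[::-1])): print('theta',(r.x[2]-w)%(2*np.pi))
```

```text
[ 0.45468705  0.2818581  -1.74376902  0.06197092] 0.21504793845816828
red 0.025583233558761402 0.018974474219956353
theta 2.0398085052727346
theta 2.0369651825930806
theta 2.028801977833413
```

Run:
```python
from h import *
c=[.4547,.2819]
arm.line_to([*c,.2],.1,list(down(.942)))
arm.line_to([*c,.148],.12)
arm.move_gripper(0,40)
for a in (.942,.957,.970): arm.movep([*c,.148],list(down(a)))
arm.pause(.5)
R=Rn.from_quat(arm.read_eef_rot()).as_matrix();print(np.arctan2(R[1,1],R[0,1]))
arm.move_gripper(.55)
arm.line_to([*c,.2],.2)
p=[.4555,.2805,.22]
bb=bestdown(p,1.404+np.pi/2)
arm.movep(p,list(bb[1]));arm.move_gripper(1.0);arm.pause(.5)
im,pos,rot,ci=wsnap('pics/w32.png');np.savez('w32.npz',pos=pos,rot=rot)
u=wproj([*c,.07],pos,rot,ci);print(u,arm.read_time())
x0,y0=int(u[0]-100),int(u[1]-90);print(x0,y0)
crop(im,x0,y0,x0+200,y0+150,4,'pics/w32c.png')
```

```text
0.9699229145912152
[321.02377369 248.83637687] 118.075
221 158
```

View pics/w32c.png

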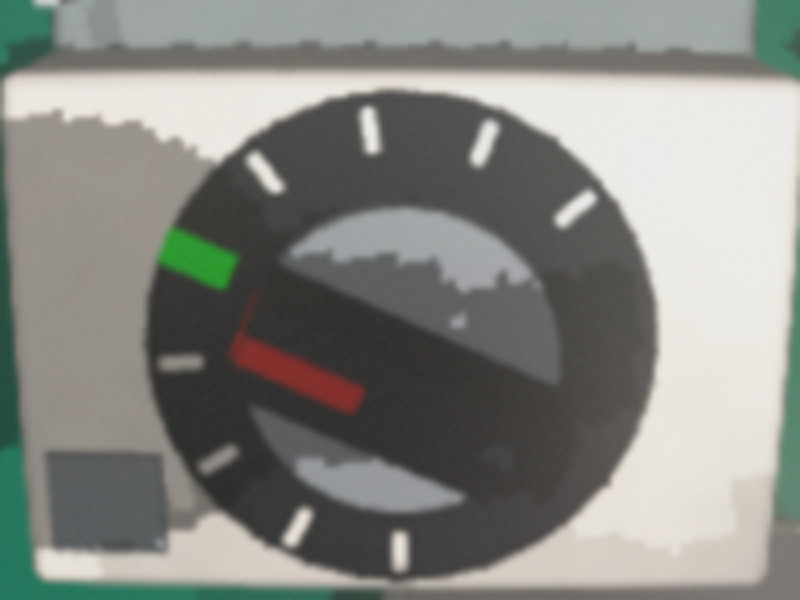

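Red stripe: outer end at (237,345), inner end at (359,399). Green mark at (199,259).

Run:
```python
from h import *
from scipy.optimize import least_squares
d=np.load('w32.npz');pos,rot=d['pos'],d['rot'];ci=camera_info('wrist')
W=lambda p,z:wray(((p[0]+.5)/4-.5+221,(p[1]+.5)/4-.5+158),z,pos,rot,ci)[:2]
ticks={0:(400,551),.5:(298,527),1:(218,459),1.5:(181,363),2:(199,259),2.5:(266,172),3:(371,130),3.5:(485,143),4:(576,209)}
f=lambda q:np.concatenate([np.array(q[:2])+.036*np.array([np.cos(q[2]-t),np.sin(q[2]-t)])-W(p,q[3]) for t,p in ticks.items()])*1000
r=least_squares(f,[.455,.282,-1.737,.061]);print(r.x,np.abs(r.fun).max())
c=r.x[:2]
a,b=W((237,345),.094),W((359,399),.094);v=a-b
print('red',np.hypot(*(a-c)),np.hypot(*v))
for w in (np.arctan2(v[1],v[0]),np.arctan2(*(a-c)[::-1]),np.arctan2(*(b-c)[::-1])): print('theta',(r.x[2]-w)%(2*np.pi))
p=np.array(arm.read_tool_pos());arm.line_to([p[0],p[1],.35],.25)
arm.movep([.45,-.05,.40],list(bestdown([.45,-.05,.40],0.3)[1]))
cv2.imwrite('pics/s33.png',snapshot('scene'));cv2.imwrite('pics/t33.png',snapshot('top'));print(arm.read_time())
crop(cv2.imread('pics/s33.png'),60,160,460,380,2,'pics/s33c.png')
```

```text
[ 0.45474482  0.28198181 -1.74587916  0.06231983] 0.21619290978569516
red 0.025275893274246307 0.018722940142612693
theta 1.999641923127637
theta 1.9985398024186898
theta 1.9953908661359572
120.1083
```

View pics/s33c.png

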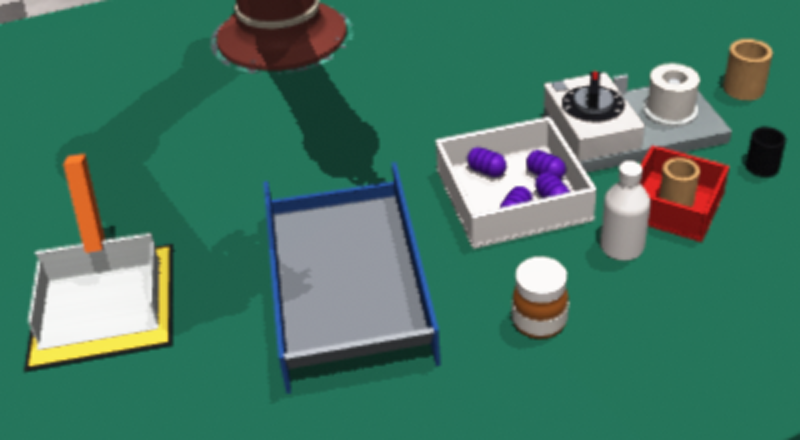

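View pics/t33.png

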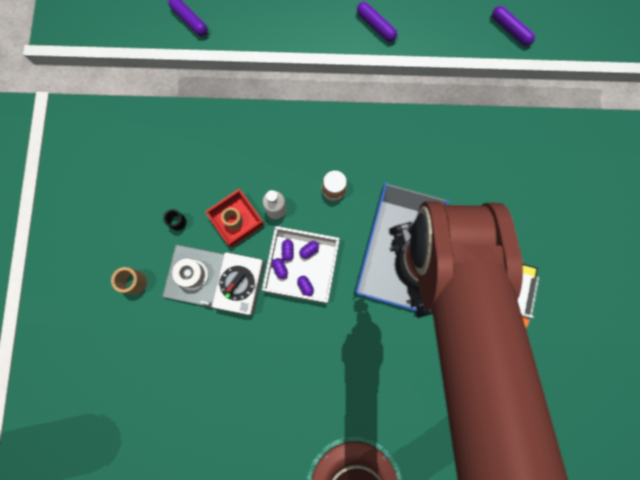

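```bash
python3 -c "
from station import ticket,arm
print(ticket.finish_job(),arm.read_time())"
```

```text
the job is handed in; nothing more can be done
the job is handed in; nothing more can be done
```

The job is done in the order you asked and was handed in at about 120 s. It reported no verdict.

**What I did**
- **Core and roll:** the brown core is in the red bin. The white roll is on the spindle; the wrist felt it touch down on the disc at the expected height.
- **Grips:** four were present, and all four are now in the white tray. Only the scoop touched them.
- **Scoop:** it stands flat on the yellow pad.
- **Dial:** turned last. The pointer reads about 2.00 rad on the final wrist picture, against the mark at 2.0.

**What went wrong along the way**
- **A grip got away:** on the first scoop, one of the four grips rolled over the ramp onto the table. I raked it back with the scoop's back wall, picked it up with the scoop against the trough's outer wall, and tipped it into the tray separately.
- **The scoop slipped:** it turned about 0.1 rad in the fingers while raking or on the ramp. I measured it again from the wrist picture before using it further.
- **Dial took three goes:** the first turn read 1.97 and the second 2.04 before the final 2.00. On the first turn, the camera and the gripper angle disagreed by about 0.02 rad.

**Last checks**
- The final scene and top pictures show four grips in the tray and the trough empty.
- They also show the core in the bin and the roll on the spindle.
- The bottle and jar look unmoved, and nothing had been knocked aside.
- The arm hid part of the pad in the top picture, so the scoop check rests on the scene picture and the wrist picture from when I set it down.

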